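Turn a valve cover over and gauge its sealing face

ROBOT

A 6-joint arm with a two-finger parallel gripper is mounted at the origin on the work surface. World frame = base frame: x ahead of the robot, y to its left, z up, the work surface at z = 0. Lengths are in m, angles in rad, forces in N, time in s.
With the tool pointing down it reaches from about 0.4 to 0.825 m from the base axis. Payload 7 kg.
Tool frame: the origin (TCP) lies between the finger pads; the fingertips stand 25 mm ahead of it and the grasp point (between the pads) lies 6 mm ahead of it (arm.tip_extent is the z of the fingertips in the tool frame, in m); z points along the fingers, x is the direction in which the jaws open and shut, and the axes are right-handed (so a half turn about z gives the same grasp; the last joint's range is limited). The gripper opens to 88 mm and grips with 3 to 60 N. Pads are 19 mm wide; open, the fingers measure 130 mm over their backs; the gripper's body (78 mm by 193 mm) begins 47 mm behind the grasp point.
Start: joints at [-0.954, 0.359, 0.012, 0, -1.224, -0.288], TCP at [0.218, -0.639, 0.252] pointing down, gripper open.
Joint ranges: [-3.07, 3.07], [-1.43, 2.12], [-1.02, 1.25], [-3.03, 1.67], [-3.05, -0], [-3.03, 3.03]. Speed limits (rad/s): [2.39, 2.39, 3.01, 3.14, 3.14, 3.14].

INTERFACE

Orientations are given as [roll, pitch, yaw] about the fixed x, y, z axes, in that order (R = Rz(yaw) Ry(pitch) Rx(roll)).
In Python, from station import monitor, grab_frame, job_done, arm gives the robot as it stands.
- The arm moves only by the shell command python3 -m jog 'ROWS' [FORCE]. ROWS is JSON, a list that holds one entry, the list of rows, each a list of 7 numbers: the shift along the world's x, y, z in m, then the turn, a rotation vector about the world's x, y, z in rad, then the opening, from 0 (shut) to 1 (fully open). In form: [[[dx, dy, dz, ax, ay, az, claw], ...]]. A call has 1 to 20 rows; each row shifts and turns the commanded pose from where the row before left it; what a row does not reach is not made up. A row lasts 1/8 s, in which the tool goes at most 62.5 mm and 10.7 degrees, less where a joint would pass 70% of its speed; a pose out of reach is approached as far as the arm can. A call is refused whole if a number of a shift passes 0.0625 or a number of a turn 0.188, either way. A call with a gripper value outside its range is refused whole. The fingers move at their own pace and stop on an object; FORCE is the grip in N (left out, the last holds). Time passes only in rows, so rows that do not move let the fingers close. It gives the time, the measured TCP pose, the force and the opening at its end, in the units of the state.
- monitor.get_state(): the state, without advancing time (a new reading comes with each control period).
- grab_frame(name): name is "side" or "top"; returns a dict with "pixels" (384x512x3 uint8, red, green, blue), "K" (3x3 intrinsics, pixels), "view" (4x4, takes a point from world to camera coordinates). Camera axes: x right, y down, z forward; pixel columns grow to the right and rows downward; lengths in m; the calibration is good to about 2 mm. A picture is of the moment at which its call begins. There is no depth.
- job_done(): hands the job in, once; it reports no verdict.
The state is a dict: "t": time; "q": joint angles; "qd": joint speeds; "joint_efforts": joint torques, N m; "eef_pos": TCP position; "ee_rot": TCP orientation; "force": force on the tool from outside, world axes, zero at the start; "moment": the same for the moment, N m; "width": finger opening in m.
Only numpy, scipy, OpenCV 4.12 (cv2) and the standard library are available. Lean on these libraries where they do the work, as an engineer would, in place of code of your own. Each camera call takes 0.05 s, during which the arm holds its last target.

TASK

Raise the dial gauge clear, then turn the blue cover plate over so that its bare sealing face with the black seal ring is up, and lay it on the granite base under the gauge, long side pointing at the column and its end square against the steel back stop. Then lower the gauge onto it so that the foot stands on the bare metal inside the seal ring and is pushed up by about 5 mm, and leave it so. Never let the plate fall or drop, and leave the other things on the bench where they are.

Things in the scene. Friction and masses are not known exactly. Their poses are not given: they have to be found in the camera images.
- cover_plate: Loose solid plate, 100 x 60 x 20 mm, 0.25-0.42 kg. Origin: centre of its sealing face (bare aluminium, sunk black racetrack seal ring, 67 x 36 mm inside); x along the 100 mm side, y along the 60 mm side, z out of the opposite, blue face with two brass ports. It starts flat on the bench, blue face up (z up); turned over, z points down. It stands by itself on a 60 x 20 mm end.
- gauge_stand: Fixed comparator stand: black granite base 260 (x) x 150 (y) x 40 mm high, flat top 40 mm above the bench. Origin at the centre of the base's underside, x pointing from its open front edge to the column, z up. Column 22 mm thick, axis at x = +108 mm, top 190 mm above the bench. The foot's axis stands at x = +20 mm, y = 0.
- stop_face (a point): Centre of the front face of the steel back stop on the granite: a fixed bar 60 mm wide (along the stand's y) and 12 mm high above the granite, its face at x = +70 mm of the stand, looking to the stand's -x. A plate whose 60 mm end lies against it has its centre under the foot.
- gauge_knob (a point): Centre of the top of the gauge's black lifting knob, upright, round, 26 mm across, 38 mm tall, right above the foot's axis; hold it from above to move the gauge. Under it: a 12 mm neck, 8 mm high, then the dial, 58 mm across (along the stand's x), 22 mm deep; an arm runs from under the dial to the column. The point is 188 mm above the bench at gauge_head 0 and rises with it.
- gauge_foot (a point): Centre of the underside of the gauge's foot, a steel disc 14 mm across on a 6 mm spindle under the dial. It lies 40 mm above the bench (on the granite) when both gauge joints are 0.
- gauge_head (a joint): Height of the gauge (dial, knob and foot together) on its column, m: 0 lowest, foot at the granite; 0.070 top of its travel. A friction brake of about 9 N holds it wherever it is left (about 12 N to raise, 6 N to lower). Starts between 0.004 and 0.018.
- spindle (a joint): How far the sprung foot is pushed up into the gauge, m: 0 hanging free, 0.014 its end stop. The spring presses down with 1.4 N at 0 and 0.12 N more per mm.
- pliers: Bystander: long-nose pliers with orange handles, 180 x 75 x 14 mm, lying flat; origin on the bench near the pivot. Leave alone.
- wrench: Bystander: chrome adjustable wrench, 185 x 45 x 12 mm, lying flat; origin on the bench near its middle. Leave alone.
- screwdriver: Bystander: screwdriver with green handle, 170 mm, lying; origin on the bench under its middle. Leave alone.
- yoke: Bystander: chrome regulator yoke, an open frame 107 x 56 x 22 mm, lying flat; origin on the bench in its opening. Leave alone.
- yoke_knob: Bystander: black ribbed screw knob 54 mm across with an upright threaded steel stem, 58 mm high; origin under its centre. Leave alone.
- regulator_body: Bystander: chrome round regulator body, 48 mm across, 62 mm high, standing; origin under its centre. Leave alone.
- tweezers: Bystander: flat steel tweezers, 150 x 15 x 6 mm, lying between the robot and the work; origin on the bench under the middle. Leave alone.
Things that resemble listed ones, but are neither listed nor needed, are in the scene too. What is shaped like the cover_plate but red is not meant.

How it is judged:
By the outcome, as a careful person would: the job done as asked, in the order asked, and still so for the second after the job is handed in, with the robot touching nothing.
It also fails if it takes over 72 s, if anything falls off the work surface, if the arm or the gripper's body presses on something with over 40 N, if the wrist force passes 120 N, or if a joint passes its speed limit or range.

## Working session

There is one attempt and no reset: what is moved stays moved. The work goes in short steps, Python scripts to look and compute and a shell command to move; the robot and the scene stay as the last step left them, time stands still between calls to the robot, and variables do not carry over. Pictures are saved under pics/ and viewed, and the job is handed in when it is done.

```bash
ls; mkdir -p pics; python3 - <<'E'
from station import monitor, grab_frame, arm
import cv2
print(monitor.get_state())
print([a for a in dir(arm) if not a.startswith('_')], arm.tip_extent)
for n in ("side","top"):
    f=grab_frame(n); cv2.imwrite(f"pics/{n}0.png",cv2.resize(f["pixels"][:,:,::-1],None,fx=1.5,fy=1.5,interpolation=cv2.INTER_CUBIC)); print(n,f["K"],f["view"])
E
```

```text
pics
{'t': 0.0, 'q': array([-9.53880965e-01,  3.59386144e-01,  1.10113066e-02, -3.44216362e-04,
       -1.22409988e+00, -2.88106771e-01]), 'qd': array([ 4.33478586e-05,  1.05431465e-03,  1.15399833e-03, -5.41075597e-05,
        3.50916049e-04,  4.10360036e-04]), 'joint_efforts': array([ 9.13797812e-04, -5.82720208e+01,  2.93062913e+01,  6.99699104e+00,
        6.91094989e-03, -1.58930366e-04]), 'eef_pos': array([ 0.21778908, -0.63840115,  0.25060351]), 'ee_rot': array([-3.14142596e+00, -1.70115912e-03,  1.89948754e+00]), 'force': array([0.62713273, 0.71342252, 0.34665116]), 'moment': array([ 0.00797198,  0.061838  , -0.0275607 ]), 'width': 0.0877359842474726}
['Unreachable', 'tip_extent'] 0.025
side [[498.15549889   0.         252.14188447]
 [  0.         498.15549889 191.98683714]
 [  0.           0.           1.        ]] [[-0.87674092 -0.48067172 -0.01673467  0.51250531]
 [-0.24110841  0.46935351 -0.84945513  0.26828767]
 [ 0.41616354 -0.7407172  -0.52739543  1.35463716]
 [ 0.          0.          0.          1.        ]]
top [[361.7987955    0.         256.17767697]
 [  0.         361.7987955  192.64429481]
 [  0.           0.           1.        ]] [[ 1.19595199e-03 -9.99999133e-01  5.51741492e-04 -1.11605049e-02]
 [-9.86750562e-01 -1.26962177e-03 -1.62239688e-01  5.72699313e-01]
 [ 1.62240248e-01 -3.50400348e-04 -9.86751225e-01  1.18633203e+00]
 [ 0.00000000e+00  0.00000000e+00  0.00000000e+00  1.00000000e+00]]
```

View pics/side0.png

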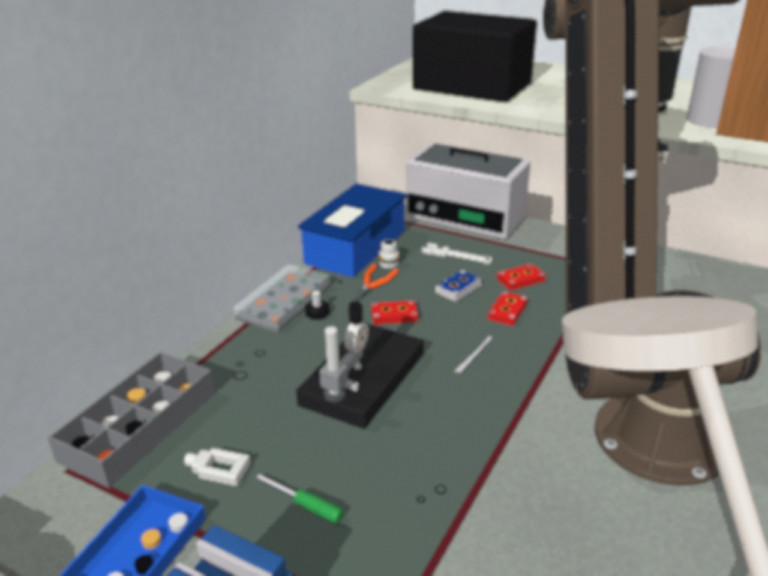

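View pics/top0.png

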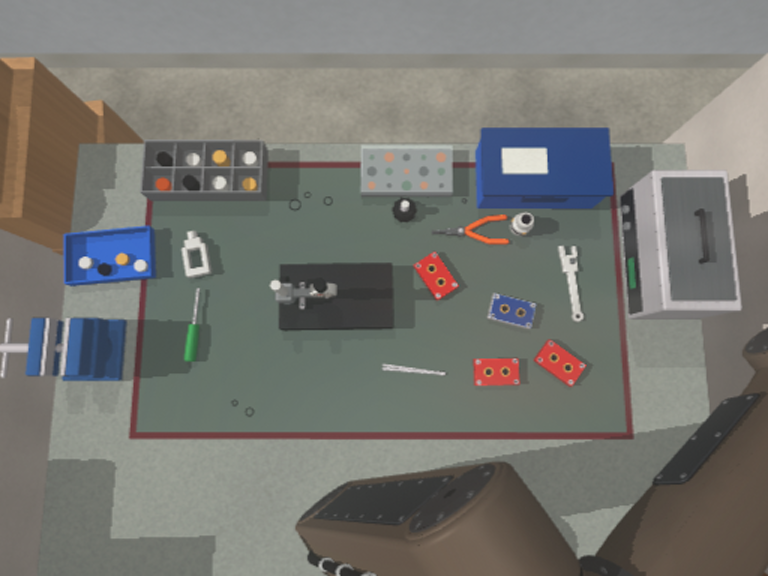

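The top view shows the blue plate at about (512,311), the black granite at (336,296) with its column to the left (world +y), the knob at (320,286) and red decoys around. Next I measure them.

```bash
cat > h.py <<'E'
import numpy as np, cv2
from station import grab_frame, monitor
def ray(f,u,v):
    R=f["view"][:3,:3];t=f["view"][:3,3]
    d=R.T@np.linalg.inv(f["K"])@np.array([u,v,1.]);return -R.T@t,d
def onz(f,u,v,z):
    c,d=ray(f,u,v);return c+d*(z-c[2])/d[2]
def proj(f,p):
    q=f["K"]@(f["view"][:3,:3]@np.array(p)+f["view"][:3,3]);return q[:2]/q[2]
def tri(f1,p1,f2,p2):
    c1,d1=ray(f1,*p1);c2,d2=ray(f2,*p2)
    s=np.linalg.lstsq(np.c_[d1,-d2],c2-c1,rcond=None)[0]
    a,b=c1+s[0]*d1,c2+s[1]*d2;return (a+b)/2,np.linalg.norm(a-b)
def blobs(m,amin=30):
    cs,_=cv2.findContours(m.astype(np.uint8),cv2.RETR_EXTERNAL,cv2.CHAIN_APPROX_NONE)
    return [c for c in cs if cv2.contourArea(c)>amin]
def save(f,name,x0,x1,y0,y1,s):
    cv2.imwrite("pics/"+name,cv2.resize(f["pixels"][y0:y1,x0:x1,::-1],None,fx=s,fy=s,interpolation=cv2.INTER_CUBIC))
E
python3 - <<'E'
from h import *
f=grab_frame("top");g=grab_frame("side")
im=f["pixels"].astype(int);r,gg,b=im[...,0],im[...,1],im[...,2]
hsv=cv2.cvtColor(f["pixels"],cv2.COLOR_RGB2HSV)
m=(hsv[...,0]>105)&(hsv[...,0]<130)&(hsv[...,1]>90)
for c in blobs(m,150):
    (u,v),wh,a=cv2.minAreaRect(c);print("blue",u,v,wh,a,onz(f,u,v,.02))
    if 320<u<365 and 180<v<230:
        for p in cv2.boxPoints(((u,v),wh,a)): print("  ",p,onz(f,*p,.02))
m=(im.max(2)<48); m[:170]=0;m[225:]=0;m[:,:180]=0;m[:,270:]=0
m=cv2.morphologyEx(m.astype(np.uint8),cv2.MORPH_OPEN,np.ones((3,3)))
for c in blobs(m,300):
    rr=cv2.minAreaRect(c);print("dark",rr)
    for p in cv2.boxPoints(rr): print("  ",p,onz(f,*p,.04))
save(f,"tz.png",175,275,165,230,8); save(f,"tp.png",300,400,180,230,8)
save(g,"sz.png",190,290,190,290,6)
E
```

```text
blue 62.53449249267578 233.08621215820312 (37.95178985595703, 43.10060501098633) 4.763641834259033 [0.4361197  0.65151087 0.02      ]
blue 23.15616226196289 230.51644897460938 (8.898207664489746, 38.052921295166016) 6.009005546569824 [0.44470752 0.78703723 0.02      ]
blue 341.11767578125 206.52943420410156 (27.163990020751953, 15.522278785705566) 14.03624439239502 [ 0.52877897 -0.30456683  0.02      ]
   [326.05884 210.76472] [ 0.51397534 -0.2519856   0.02      ]
   [329.82355 195.70592] [ 0.56665013 -0.26667091  0.02      ]
   [356.1765  202.29414] [ 0.54364002 -0.35735204  0.02      ]
   [352.4118  217.35295] [ 0.49127497 -0.34209534  0.02      ]
blue 72.45819854736328 170.0504150390625 (35.38212585449219, 61.988189697265625) 84.68545532226562 [0.65684335 0.636029   0.02      ]
blue 362.5 111.5 (53.0, 91.0) 90.0 [ 0.87506665 -0.39469466  0.02      ]
```

View pics/tz.png

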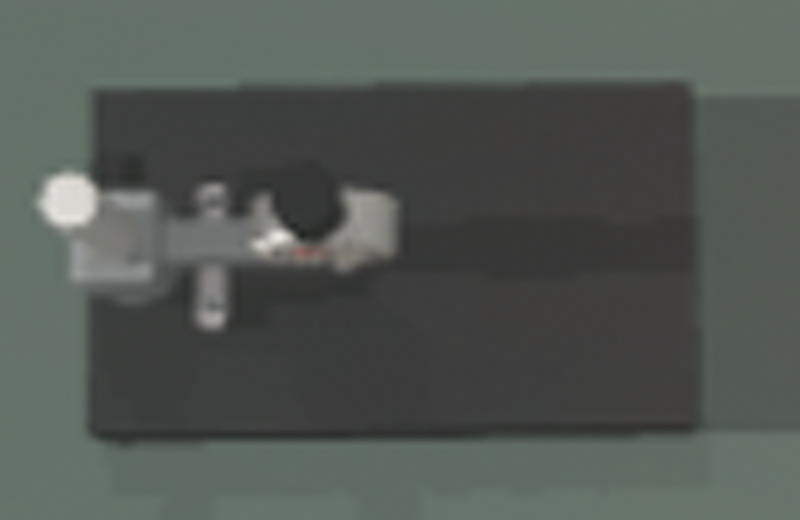

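View pics/sz.png

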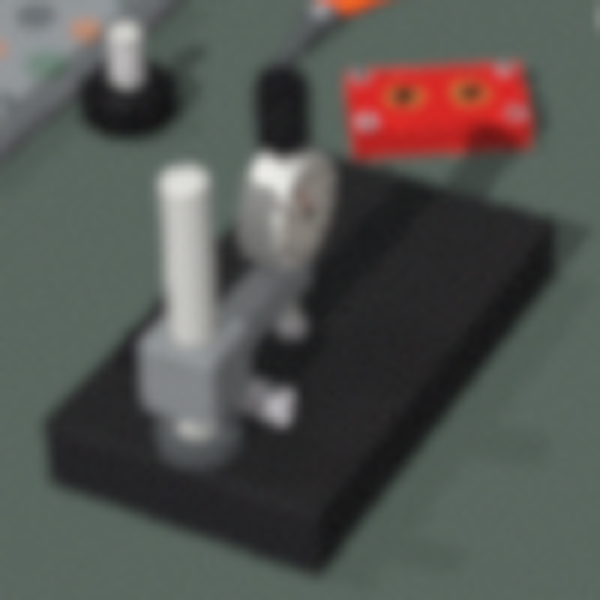

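View pics/tp.png

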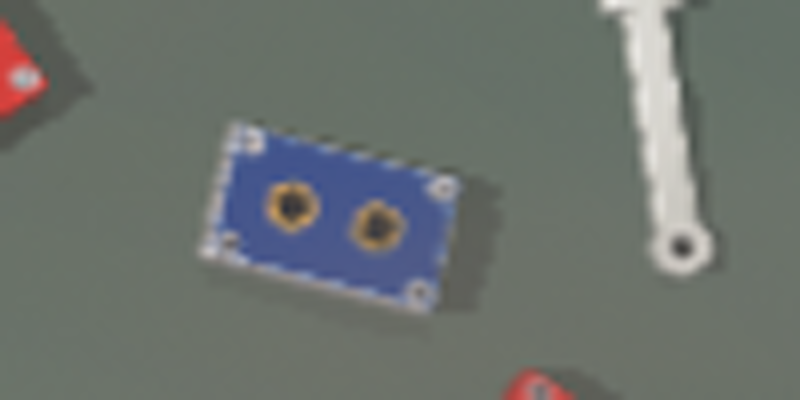

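Views show the knob top at about (308,202) in the top crop and (281,80) in the side crop. I'll turn these into world points.

```bash
python3 - <<'E'
from h import *
f=grab_frame("top");g=grab_frame("side")
T=lambda x,y,s,x0,y0:((x+.5)/s-.5+x0,(y+.5)/s-.5+y0)
k1=T(308,202,8,175,165);k2=T(281,79,6,190,190)
print("knob",tri(f,k1,g,k2), "by z",onz(f,*k1,.198))
print("coltop",tri(f,T(69,200,8,175,165),g,T(186,176,6,190,190)),onz(f,*T(69,200,8,175,165),.19))
P=[onz(f,*T(x,y,8,175,165),.04) for x,y in((92,90),(690,84),(700,429),(91,431))]
print(np.round(P,4),"centre",np.mean(P,0))
e=(P[0]+P[3]-P[1]-P[2])[:2];e2=(P[0]+P[1]-P[2]-P[3])[:2];print("ang x",np.degrees(np.arctan2(e[1],e[0])),np.linalg.norm(e)/2,"w",np.degrees(np.arctan2(e2[1],e2[0])),np.linalg.norm(e2)/2)
Q=[onz(g,*T(x,y,6,190,190),.04) for x,y in((50,430),(318,512),(552,225))]
print("side corners",np.round(Q,4))
# plate: outline by silver/blue against green
im=f["pixels"].astype(int)
for n,ff,xs in (("top",f,(320,362,188,224)),):
    pp=[onz(f,*T(x,y,8,300,180),.02) for x,y in((236,124),(456,180),(432,304),(212,252))]
    print(np.round(pp,4),np.mean(pp,0))
h1,h2=[onz(f,*T(x,y,8,300,180),.02) for x,y in((292,206),(377,226))]
print("ports",h1,h2,(h1+h2)/2,np.degrees(np.arctan2(*(h1-h2)[[1,0]])))
save(g,"sp.png",280,330,170,210,12)
E
```

```text
knob (array([0.56123572, 0.1211673 , 0.1870903 ]), np.float64(0.006656487711877427)) by z [0.5562578  0.11845493 0.198     ]
coltop (array([0.56010249, 0.21050468, 0.18794006]), np.float64(0.0031532912056922774)) [0.55828397 0.20938075 0.19      ]
[[ 0.6324  0.2317  0.04  ]
 [ 0.6354 -0.0264  0.04  ]
 [ 0.4862 -0.0305  0.04  ]
 [ 0.485   0.2274  0.04  ]] centre [0.55973908 0.1005535  0.04      ]
ang x 90.46137214726528 0.2580008817530182 w 1.6394030759963174 0.14840620129801757
side corners [[ 0.6268  0.242   0.04  ]
 [ 0.4856  0.2335  0.04  ]
 [ 0.4882 -0.016   0.04  ]]
[[ 0.5689 -0.2641  0.02  ]
 [ 0.5445 -0.3587  0.02  ]
 [ 0.4906 -0.346   0.02  ]
 [ 0.5129 -0.252   0.02  ]] [ 0.52921576 -0.30520439  0.02      ]
ports [ 0.53300195 -0.28721144  0.02      ] [ 0.5243325  -0.32367526  0.02      ] [ 0.52866722 -0.30544335  0.02      ] 76.62595549784263
```

View pics/sp.png

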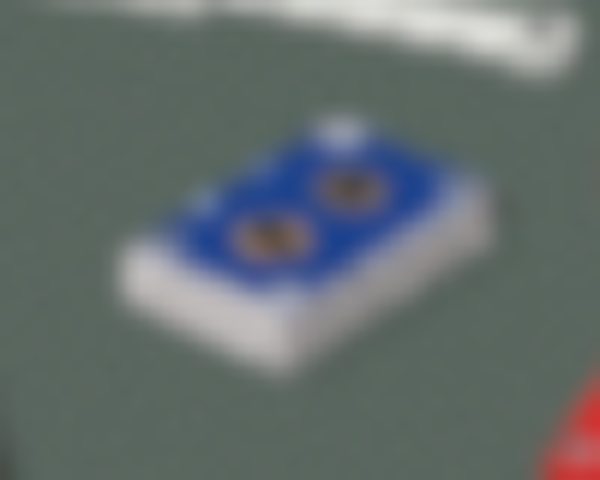

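```bash
python3 -m jog '[[[0,0,0.03,0,0,0,1],[0.02,0.04,0.03,0,0,0.08,1],[0.02,0.047,0,0,0,0.08,1],[0.022,0.048,0,0,0,0.08,1],[0.022,0.048,0,0,0,0.08,1],[0.022,0.048,0,0,0,0.08,1],[0.022,0.048,0,0,0,0.08,1],[0.022,0.048,0,0,0,0.08,1],[0.022,0.048,0,0,0,0.08,1],[0.022,0.048,0,0,0,0.08,1],[0.022,0.048,0,0,0,0.08,1],[0.022,0.048,0,0,0,0.08,1],[0.022,0.048,0,0,0,0.08,1],[0.022,0.048,0,0,0,0.08,1],[0.022,0.048,0,0,0,0.08,1],[0.02,0.048,0,0,0,0.08,1],[0.018,0.043,0,0,0,0.05,1],[0,0,0,0,0,0,1]]]' 40; python3 - <<'E'
from h import *
print(monitor.get_state()["q"])
f=grab_frame("side");save(f,"s1.png",150,350,100,300,3)
f=grab_frame("top");save(f,"t1.png",150,350,120,270,4)
E
```

```text
t: 2.55
eef_pos: [0.5607, 0.1178, 0.3105]
ee_rot: [-3.141, -0.001, -3.13]
force: [0.2, -0.2, -0.0]
width: 0.0878
[ 5.48400841e-01  1.58739931e-01 -1.23727569e-01 -1.55683841e-04
 -1.28959293e+00 -5.37049096e-01]
```

View pics/s1.png

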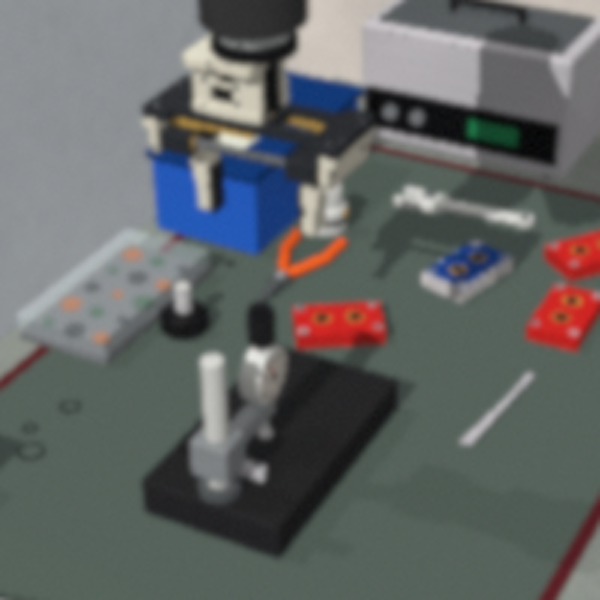

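The side view shows the open gripper above and the knob under it, with free space around. Descending onto the knob and closing.

```bash
python3 -m jog '[[[-0.002,0.002,-0.03,0,0,0,1],[0,0,-0.04,0,0,0,1],[0,0,-0.03,0,0,0,1],[0,0,-0.022,0,0,0,1],[0,0,0,0,0,0,1],[0,0,0,0,0,0,0],[0,0,0,0,0,0,0],[0,0,0,0,0,0,0],[0,0,0,0,0,0,0]]]' 40; python3 - <<'E'
from h import *
f=grab_frame("side");save(f,"s2.png",190,290,150,250,6)
f=grab_frame("top");save(f,"t2.png",150,350,120,270,4)
E
```

```text
t: 3.78
eef_pos: [0.558, 0.1173, 0.19]
ee_rot: [3.141, 0.001, -3.134]
force: [0.6, 0.0, 0.4]
width: 0.0532
```

View pics/s2.png

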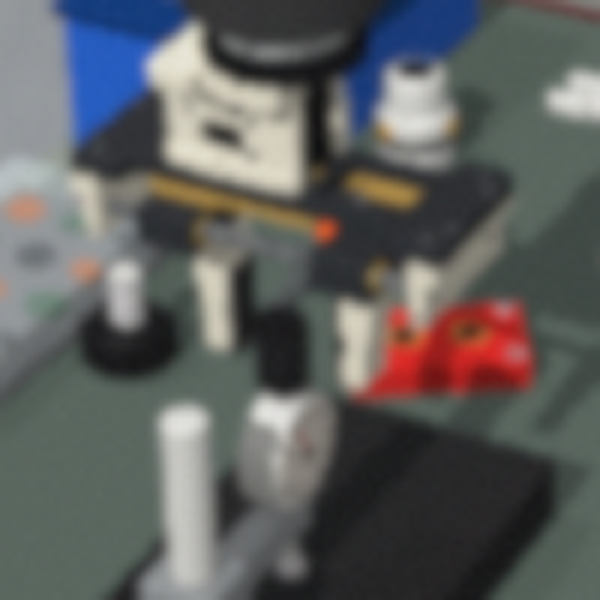

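The fingers straddle the knob (at 281,330 in the crop) and are still closing; continue.

```bash
python3 -m jog '[[[0,0,0,0,0,0,0],[0,0,0,0,0,0,0],[0,0,0,0,0,0,0],[0,0,0,0,0,0,0]]]' 40; python3 - <<'E'
from h import *
f=grab_frame("side");save(f,"s3.png",190,290,150,250,6)
f=grab_frame("top");save(f,"t3.png",150,350,120,270,4)
E
```

```text
t: 4.38
eef_pos: [0.5615, 0.1174, 0.1902]
ee_rot: [3.141, 0.006, -3.133]
force: [15.2, -4.1, -7.3]
width: 0.0253
```

View pics/s3.png

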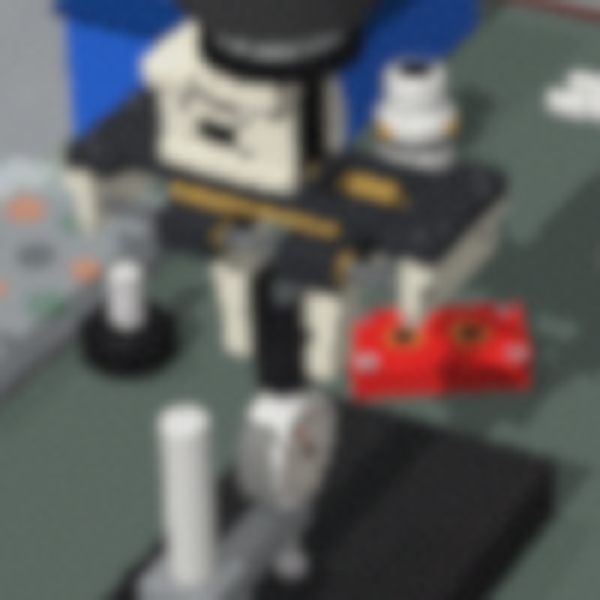

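View pics/t3.png

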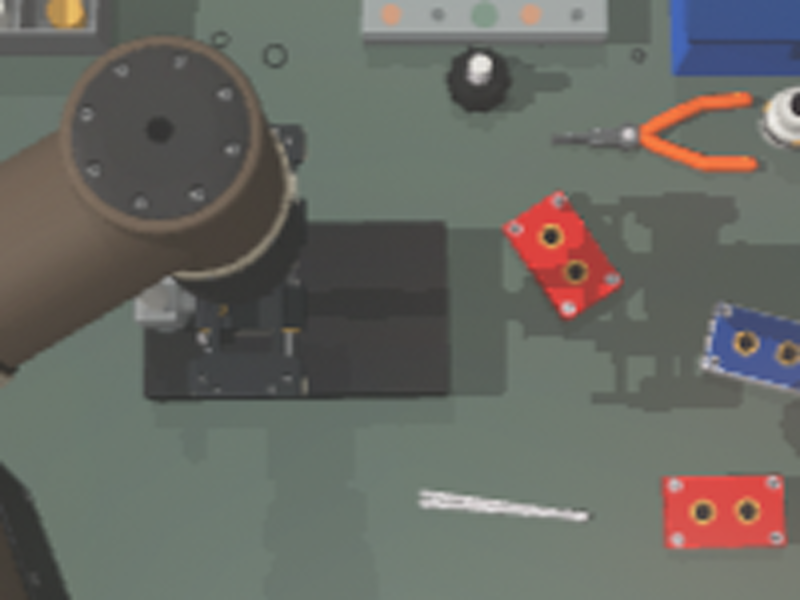

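Knob is held (width 25.3 mm); the sideways force of 15 N says it's a few mm further in +x, so I relieve that and lift.

```bash
python3 -m jog '[[[0.003,0,0.002,0,0,0,0],[0,0,0,0,0,0,0]]]' 40; python3 -m jog '[[[0,0,0.01,0,0,0,0],[0,0,0.01,0,0,0,0],[0,0,0.01,0,0,0,0],[0,0,0,0,0,0,0]]]' 40;
```

```text
t: 4.72
eef_pos: [0.5617, 0.1173, 0.1904]
ee_rot: [3.141, 0.0, -3.134]
force: [6.0, -0.3, -9.3]
width: 0.0248
t: 5.22
eef_pos: [0.5617, 0.1173, 0.2214]
ee_rot: [3.141, 0.001, -3.134]
force: [4.9, 0.2, -3.5]
width: 0.0251
```

```bash
python3 -m jog '[[[0.001,0,0.01,0,0,0,0],[0,0,0.008,0,0,0,0],[0,0,0,0,0,0,0]]]' 40;for i in 1; do python3 -m jog '[[[0,0,0.003,0,0,0,0],[0,0,0,0,0,0,0]]]'; done; python3 -m jog '[[[0,0,0.003,0,0,0,0],[0,0,0,0,0,0,0]]]';python3 -m jog '[[[0,0,0.003,0,0,0,0],[0,0,0,0,0,0,0]]]'
```

```text
t: 5.6
eef_pos: [0.5617, 0.1173, 0.2388]
ee_rot: [3.142, -0.001, -3.134]
force: [3.5, 1.0, -5.7]
width: 0.0255
t: 5.85
eef_pos: [0.5617, 0.1173, 0.2416]
ee_rot: [-3.142, -0.001, -3.134]
force: [5.0, 1.2, -11.3]
width: 0.0251
t: 6.1
eef_pos: [0.5617, 0.1173, 0.2449]
ee_rot: [3.142, -0.001, -3.134]
force: [2.8, 1.7, -11.3]
width: 0.0248
t: 6.35
eef_pos: [0.5617, 0.1173, 0.2483]
ee_rot: [3.142, -0.001, -3.134]
force: [3.4, 2.0, -11.7]
width: 0.0251
```

```bash
for i in 1; do python3 -m jog '[[[0,0,0.002,0,0,0,0],[0,0,0,0,0,0,0]]]';python3 -m jog '[[[0,0,0.002,0,0,0,0],[0,0,0,0,0,0,0]]]'; python3 -m jog '[[[0,0,0.002,0,0,0,0],[0,0,0,0,0,0,0]]]'; done
```

```text
t: 6.6
eef_pos: [0.5617, 0.1172, 0.2505]
ee_rot: [3.141, -0.0, -3.134]
force: [3.8, 1.4, -11.2]
width: 0.0253
t: 6.85
eef_pos: [0.5617, 0.1172, 0.2527]
ee_rot: [3.141, -0.0, -3.134]
force: [1.5, 2.3, -10.5]
width: 0.025
t: 7.1
eef_pos: [0.5617, 0.1172, 0.2547]
ee_rot: [3.141, -0.0, -3.134]
force: [0.3, 3.2, -10.4]
width: 0.0251
```

```bash
for i in 1; do python3 -m jog '[[[0,0,0.0015,0,0,0,0],[0,0,0,0,0,0,0]]]';python3 -m jog '[[[0,0,0.0015,0,0,0,0],[0,0,0,0,0,0,0]]]'; done; python3 - <<'E'
from h import *
f=grab_frame("side");save(f,"s4.png",190,290,120,220,6)
E
```

```text
t: 7.35
eef_pos: [0.5617, 0.1172, 0.2556]
ee_rot: [3.142, -0.001, -3.134]
force: [3.1, 3.5, -14.7]
width: 0.0253
t: 7.6
eef_pos: [0.5617, 0.1172, 0.2557]
ee_rot: [-3.141, -0.002, -3.134]
force: [6.1, 3.3, -24.0]
width: 0.0252
```

View pics/s4.png

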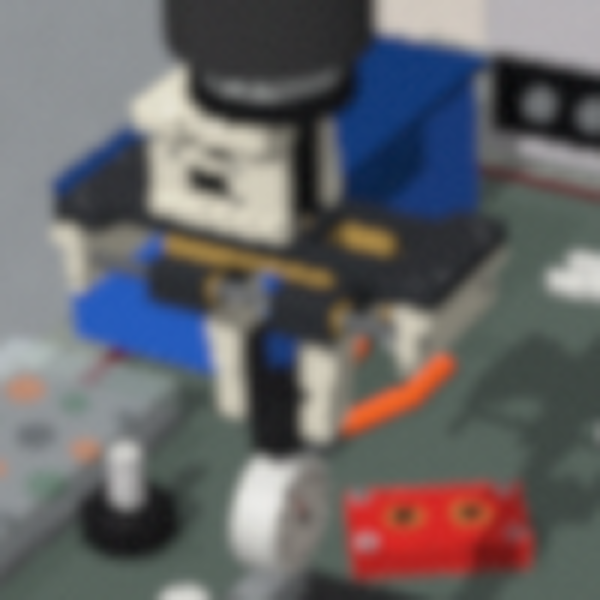

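Force jump at z = 0.2556 marks the top stop (head 0.070), which gives my height reference. Unload and release.

```bash
python3 -m jog '[[[0,0,-0.004,0,0,0,0],[0,0,0,0,0,0,0]]]'; python3 -m jog '[[[0,0,0,0,0,0,0.4],[0,0,0,0,0,0,1],[0,0,0,0,0,0,1],[0,0,0,0,0,0,1],[0,0,0,0,0,0,1]]]'
```

```text
t: 7.9
eef_pos: [0.5618, 0.1172, 0.2549]
ee_rot: [3.141, 0.001, -3.133]
force: [-2.4, 3.5, -4.8]
width: 0.0251
t: 8.52
eef_pos: [0.562, 0.1171, 0.2536]
ee_rot: [-3.141, 0.0, -3.134]
force: [0.0, -0.8, 0.7]
width: 0.0695
```

```bash
python3 -m jog '[[[0,0,0.03,0,0,0,1],[0,0,0.03,0,0,0,1],[-0.002,-0.04,0,0,0,-0.062,1],[-0.002,-0.04,0,0,0,-0.062,1],[-0.002,-0.04,0,0,0,-0.062,1],[-0.002,-0.04,0,0,0,-0.06,1],[-0.002,-0.04,0,0.155,-0.038,0,1],[-0.002,-0.04,0,0.155,-0.038,0,1],[-0.002,-0.04,0,0.155,-0.038,0,1],[-0.002,-0.04,0,0.155,-0.038,0,1],[-0.002,-0.04,0,0.155,-0.038,0,1],[-0.004,-0.027,0,0.155,-0.038,0,1],[0,0,0,0,0,0,1],[0,0,0,0,0,0,1]]]' 60; python3 - <<'E'
from h import *
from scipy.spatial.transform import Rotation as R
s=monitor.get_state();print(s["q"]);print(R.from_euler('xyz',s["ee_rot"]).as_matrix().round(3))
E
```

```text
t: 10.28
eef_pos: [0.54, -0.2704, 0.3129]
ee_rot: [2.185, 0.001, 2.902]
force: [0.5, 0.0, 0.1]
width: 0.0877
[-0.69099216  0.48105441  0.32675776 -0.8675133  -1.83680456  0.39861444]
[[-0.971  0.136  0.195]
 [ 0.238  0.56   0.794]
 [-0.001  0.817 -0.576]]
```

```bash
python3 -m jog '[[[0,0,-0.01,-0.1695,0.0414,0,1],[0,0,-0.01,-0.1695,0.0414,0,1],[0,0,-0.02,-0.1695,0.0414,0,1],[0,0,-0.02,-0.1695,0.0414,0,1],[0,0,-0.02,-0.1695,0.0414,0,1],[0,0,-0.03,-0.1695,0.0414,0,1],[0,0,-0.03,-0.1695,0.0414,0,1],[0,0,-0.03,-0.1695,0.0414,0,1],[0,0,-0.02,-0.1695,0.0414,0,1],[0,0,0,0,0,0,1]]]' 60; python3 - <<'E'
from h import *
from scipy.spatial.transform import Rotation as R
s=monitor.get_state();print(s["q"]);M=R.from_euler('xyz',s["ee_rot"]).as_matrix();print(M.round(3));print("tip",s["eef_pos"]+.025*M[:,2])
f=grab_frame("side");save(f,"s5.png",230,380,80,230,4)
f=grab_frame("top");save(f,"t5.png",250,400,120,270,4)
E
```

```text
t: 11.52
eef_pos: [0.5403, -0.2664, 0.1226]
ee_rot: [-2.526, -0.003, 2.912]
force: [0.1, -0.4, 1.0]
width: 0.0877
[ 0.12227716  0.40096028 -0.66467133  0.75901304 -0.90550752 -0.95158076]
[[-0.974  0.184 -0.133]
 [ 0.227  0.795 -0.562]
 [ 0.003 -0.577 -0.816]]
tip [ 0.53699619 -0.28043465  0.10223173]
```

View pics/s5.png

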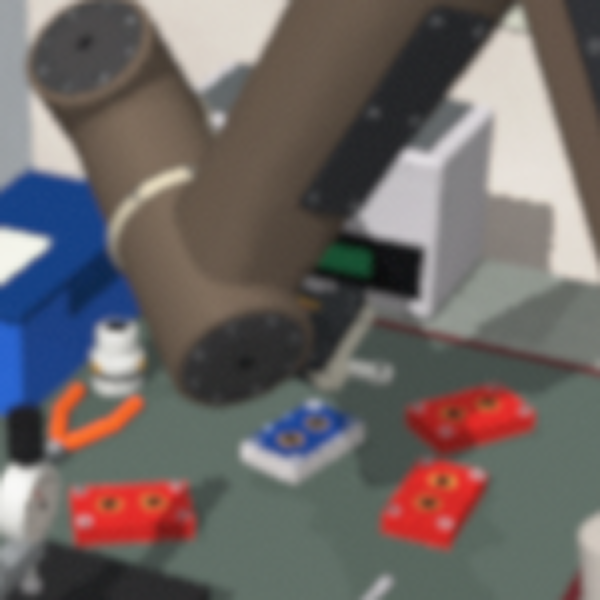

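View pics/t5.png

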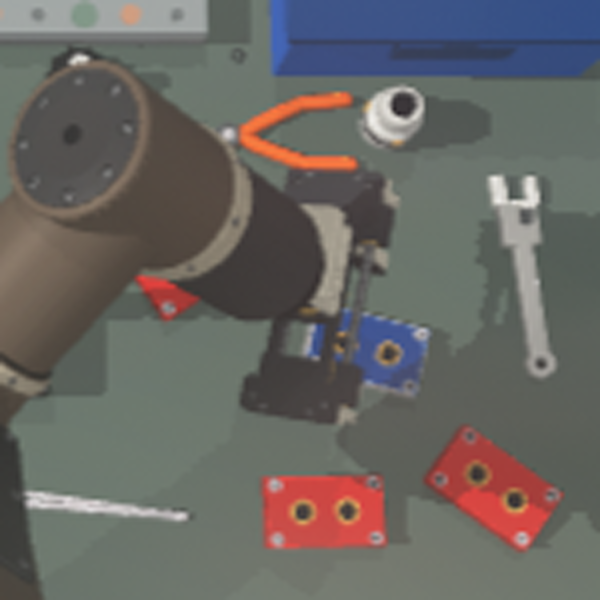

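```bash
python3 - <<'E'
from h import *
f=grab_frame("top");g=grab_frame("side")
cv2.imwrite("pics/t5f.png",cv2.resize(f["pixels"][:,:,::-1],None,fx=1.5,fy=1.5))
for z in (.1,.15,.2,.3): print(z,proj(f,(.56,.12,z)),proj(g,(.56,.12,z)), onz(g,290,170,z), onz(g,290,180,z), onz(f,268,153,z+.2))
E
```

```text
0.1 [216.13301871 193.79332368] [239.11197354 228.03569023] [ 0.57423337 -0.25854934  0.1       ] [ 0.54519474 -0.19639331  0.1       ] [ 0.64154431 -0.04272148  0.3       ]
0.15 [214.39210172 191.24427156] [238.57635139 213.80202706] [ 0.53756866 -0.17731944  0.15      ] [ 0.51023638 -0.11881577  0.15      ] [ 0.62759098 -0.04102441  0.35      ]
0.2 [212.49209406 188.46227874] [238.02045508 199.02959681] [ 0.50090396 -0.09608955  0.2       ] [ 0.47527801 -0.04123823  0.2       ] [ 0.61363766 -0.03932734  0.4       ]
0.3 [208.11880436 182.0589043 ] [236.84305437 167.74126215] [0.42757455 0.06637023 0.3       ] [0.40536128 0.11391685 0.3       ] [ 0.58573101 -0.03593319  0.5       ]
```

View pics/t5f.png

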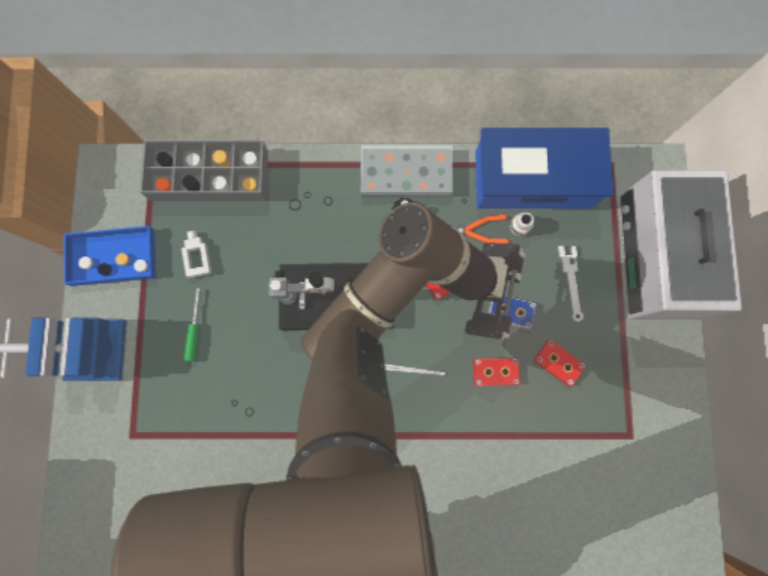

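```bash
python3 -m jog '[[[-0.003,-0.0035,-0.02,0,0,0,1],[0,0,-0.02,0,0,0,1],[0,0,-0.02,0,0,0,1],[0,0,0,0,0,0,1]]]' 60; python3 - <<'E'
from h import *
from scipy.spatial.transform import Rotation as R
s=monitor.get_state();print(s["q"]);M=R.from_euler('xyz',s["ee_rot"]).as_matrix();print("tip",s["eef_pos"]+.025*M[:,2])
f=grab_frame("top");save(f,"t6.png",180,380,130,280,4)
f=grab_frame("side");save(f,"s6.png",180,380,90,240,4)
E
```

```text
t: 12.22
eef_pos: [0.5368, -0.274, 0.0641]
ee_rot: [-2.53, 0.0, 2.903]
force: [-0.9, -0.4, 0.3]
width: 0.088
[ 0.08021705  0.47403461 -0.73264097  0.8701833  -0.79429654 -1.07713258]
tip [ 0.53340476 -0.28799338  0.04360089]
```

View pics/t6.png

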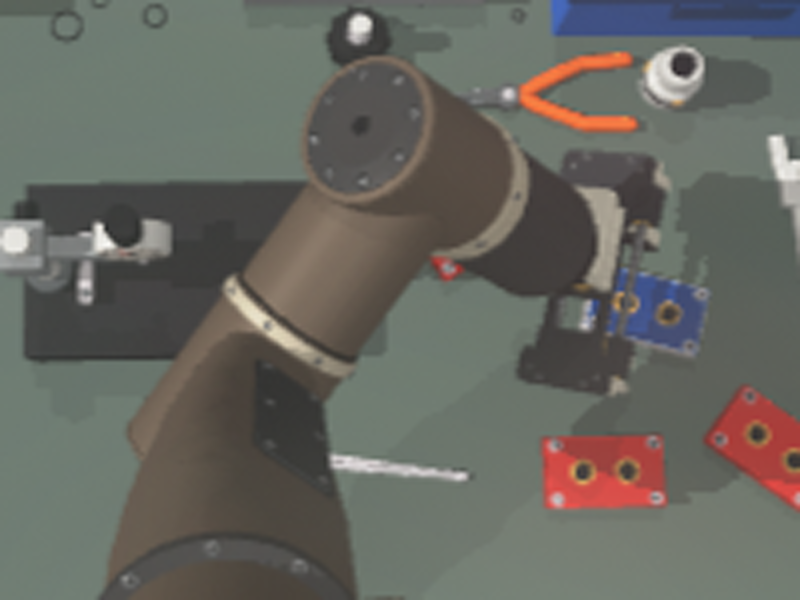

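View pics/s6.png

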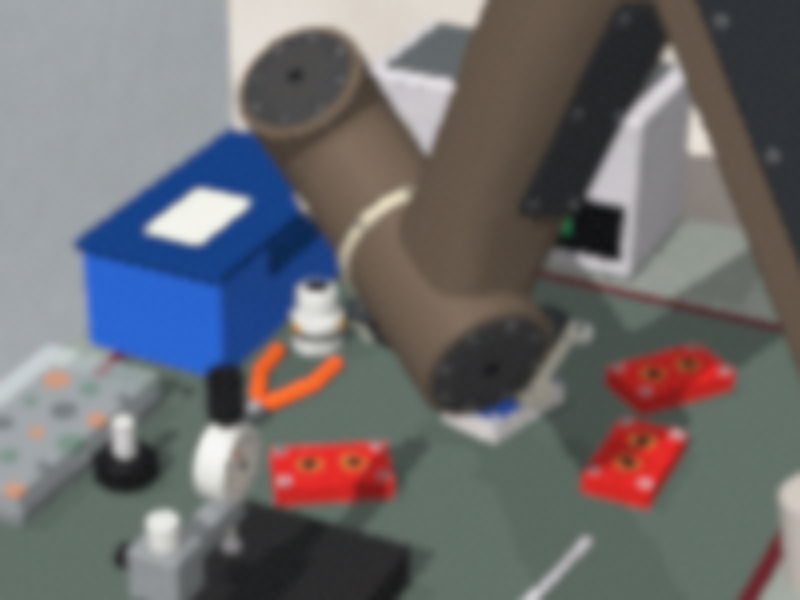

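Arm is well clear of the gauge (dial at (225,450) side, joint at (490,370)). Descend to the plate and grip.

```bash
python3 -m jog '[[[0.001,0.004,-0.02,0,0,0,1],[0,0,-0.0125,0,0,0,1],[0,0,0,0,0,0,1],[0,0,0,0,0,0,0],[0,0,0,0,0,0,0],[0,0,0,0,0,0,0],[0,0,0,0,0,0,0],[0,0,0,0,0,0,0]]]' 60; python3 - <<'E'
from h import *
from scipy.spatial.transform import Rotation as R
s=monitor.get_state();M=R.from_euler('xyz',s["ee_rot"]).as_matrix();print("tip",s["eef_pos"]+.025*M[:,2],s["moment"])
f=grab_frame("top");save(f,"t7.png",280,380,160,235,8)
E
```

```text
t: 13.32
eef_pos: [0.5381, -0.2693, 0.0314]
ee_rot: [-2.529, -0.0, 2.904]
force: [-0.2, 0.6, 2.9]
width: 0.0592
tip [ 0.53473606 -0.28327847  0.0109029 ] [ 1.68009229 -0.10563969 -0.13413273]
```

View pics/t7.png

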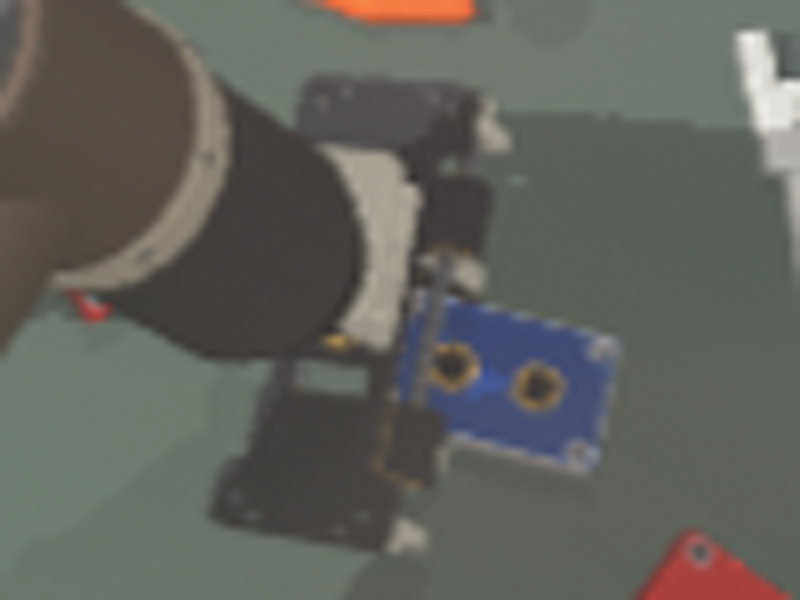

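```bash
python3 -m jog '[[[0,0,0.01,0,0,0,0],[0,0,0.03,0,0,0,0],[0,0,0.04,0,0,0,0],[0,0,0.04,0,0,0,0],[0,0,0,0,0,0,0]]]'; python3 - <<'E'
from h import *
f=grab_frame("top");save(f,"t8.png",280,380,160,235,8)
f=grab_frame("side");save(f,"s8.png",230,380,100,212,5)
E
```

```text
t: 14.0
eef_pos: [0.5394, -0.2687, 0.1538]
ee_rot: [-2.532, 0.004, 2.904]
force: [1.3, 0.9, -3.2]
width: 0.0593
```

View pics/s8.png

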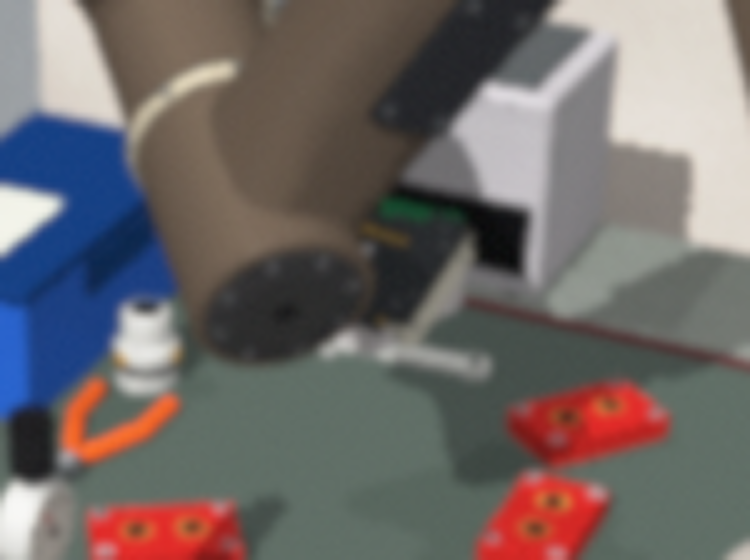

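The plate has left the bench (3.2 N carried). Now the first quarter turn, then yaw to line it up with the stand.

```bash
python3 -m jog '[[[0,0,0,0.08,-0.019,0,0],[0,0,0,0.16,-0.038,0,0],[0,0,0,0.16,-0.038,0,0],[0,0,0,0.16,-0.038,0,0],[0,0,0,0.16,-0.038,0,0],[0,0,0,0.16,-0.038,0,0],[0,0,0,0.16,-0.038,0,0],[0,0,0,0.16,-0.038,0,0],[0,0,0,0.16,-0.038,0,0],[0,0,0,0.16,-0.038,0,0],[0,0,0,0.009,-0.002,0.06,0],[0,0,0,0,0,0.09,0],[0,0,0,0,0,0.096,0],[0,0,0,0,0,0,0],[0,0,0,0,0,0,0]]]'; python3 - <<'E'
from h import *
from scipy.spatial.transform import Rotation as R
s=monitor.get_state();print(s["q"]);M=R.from_euler('xyz',s["ee_rot"]).as_matrix();print(M.round(3),"tip",s["eef_pos"]+.025*M[:,2],s["moment"])
f=grab_frame("top");save(f,"t9.png",280,400,160,250,6)
f=grab_frame("side");save(f,"s9.png",230,380,70,210,5)
E
```

```text
t: 15.98
eef_pos: [0.5374, -0.2691, 0.1498]
ee_rot: [2.182, -0.007, -3.13]
force: [0.3, 0.6, -3.2]
width: 0.0597
[-0.61744378  0.70837475  0.29943249 -0.74253115 -1.78933977  0.70338324]
[[-1.    -0.001 -0.013]
 [-0.012  0.574  0.819]
 [ 0.007  0.819 -0.574]] tip [ 0.53710138 -0.24864139  0.13544039] [-3.8496482   0.10669179  0.0627187 ]
```

View pics/s9.png

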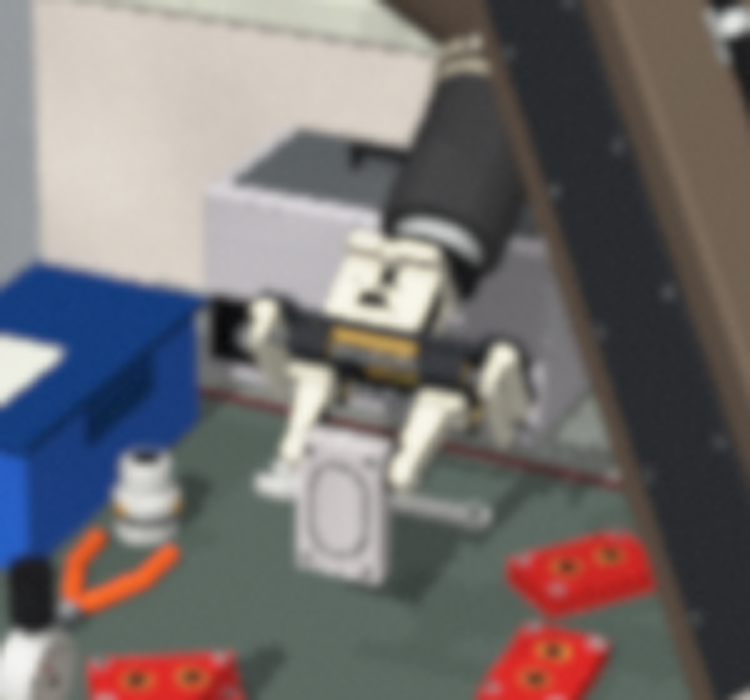

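View pics/t9.png

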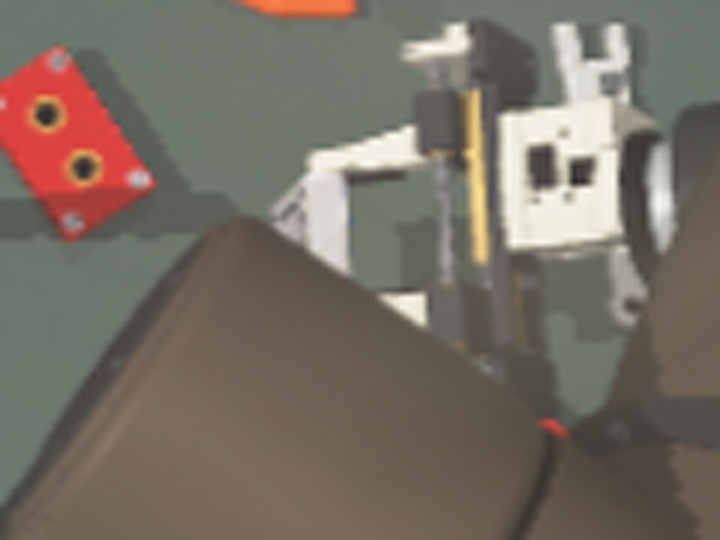

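The plate hangs upright, sealing face towards +y, its lower end about 63 mm up. Lowering it onto its end.

```bash
python3 -m jog '[[[0,0,-0.02,0,0.003,0,0],[0,0,-0.02,0,0.003,0,0],[0,0,-0.015,0,0,0,0],[0,0,0,0,0,0,0],[0,0,0,0,0,0,0]]]'; python3 -m jog '[[[0,0,-0.004,0,0,0,0],[0,0,0,0,0,0,0]]]';python3 -m jog '[[[0,0,-0.002,0,0,0,0],[0,0,0,0,0,0,0]]]'
```

```text
t: 16.7
eef_pos: [0.5381, -0.2695, 0.0961]
ee_rot: [2.183, -0.01, -3.128]
force: [0.6, -0.2, -2.6]
width: 0.0594
t: 16.95
eef_pos: [0.538, -0.2693, 0.0922]
ee_rot: [2.183, -0.01, -3.128]
force: [0.1, 0.4, -3.9]
width: 0.0589
t: 17.2
eef_pos: [0.5379, -0.2693, 0.09]
ee_rot: [2.183, -0.01, -3.128]
force: [-0.3, -0.2, -3.7]
width: 0.0592
```

```bash
python3 -m jog '[[[0,0,0,0,-0.010,0,0],[0,0,0,0,0,0,0]]]'; python3 -m jog '[[[0,0,-0.001,0,0,0,0],[0,0,0,0,0,0,0]]]';python3 -m jog '[[[0,0,-0.001,0,0,0,0],[0,0,0,0,0,0,0]]]';python3 -m jog '[[[0,0,-0.001,0,0,0,0],[0,0,0,0,0,0,0]]]'
```

```text
t: 17.45
eef_pos: [0.5379, -0.2694, 0.0902]
ee_rot: [2.183, 0.0, -3.128]
force: [-0.5, 0.9, -3.8]
width: 0.0592
t: 17.7
eef_pos: [0.5379, -0.2693, 0.089]
ee_rot: [2.183, -0.0, -3.128]
force: [-0.0, -0.6, -4.3]
width: 0.0595
t: 17.95
eef_pos: [0.5379, -0.2692, 0.0879]
ee_rot: [2.183, -0.001, -3.128]
force: [0.8, -0.0, -3.4]
width: 0.0589
t: 18.2
eef_pos: [0.5379, -0.2693, 0.087]
ee_rot: [2.183, -0.0, -3.128]
force: [0.6, 0.9, -3.0]
width: 0.0594
```

```bash
python3 -m jog '[[[0,0,-0.001,0,0,0,0],[0,0,0,0,0,0,0]]]';python3 -m jog '[[[0,0,-0.001,0,0,0,0],[0,0,0,0,0,0,0]]]'; python3 - <<'E'
from h import *
f=grab_frame("side");save(f,"s10.png",260,340,120,200,8)
E
```

```text
t: 18.45
eef_pos: [0.5379, -0.2693, 0.086]
ee_rot: [2.183, -0.0, -3.128]
force: [0.5, 0.0, -3.6]
width: 0.0591
t: 18.7
eef_pos: [0.538, -0.2694, 0.0852]
ee_rot: [2.183, -0.0, -3.128]
force: [0.4, 0.2, -2.7]
width: 0.0594
```

View pics/s10.png

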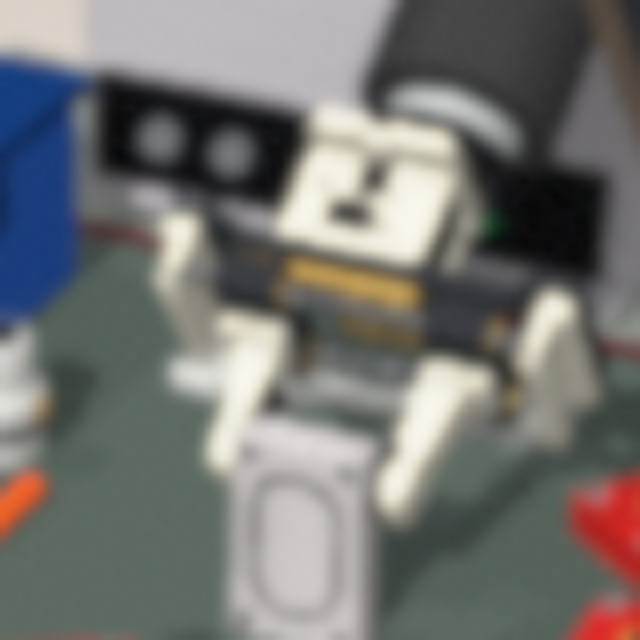

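```bash
python3 -m jog '[[[0,0,-0.001,0,0,0,0],[0,0,0,0,0,0,0]]]';python3 -m jog '[[[0,0,-0.001,0,0,0,0],[0,0,0,0,0,0,0]]]';python3 -m jog '[[[0,0,-0.001,0,0,0,0],[0,0,0,0,0,0,0]]]'
```

```text
t: 19.0
eef_pos: [0.5379, -0.2694, 0.085]
ee_rot: [2.183, 0.001, -3.128]
force: [-1.2, -0.6, 5.4]
width: 0.0592
t: 19.25
eef_pos: [0.5378, -0.2694, 0.085]
ee_rot: [2.182, 0.001, -3.127]
force: [-1.5, -1.0, 10.2]
width: 0.0591
t: 19.5
eef_pos: [0.5377, -0.2694, 0.0849]
ee_rot: [2.182, 0.002, -3.126]
force: [-3.2, -1.9, 13.6]
width: 0.0592
```

```bash
python3 - <<'E'
from h import *
f=grab_frame("side");save(f,"s11.png",270,330,160,220,10)
print(monitor.get_state()["moment"])
E
```

```text
[1.43581848 0.33752501 0.63708548]
```

View pics/s11.png

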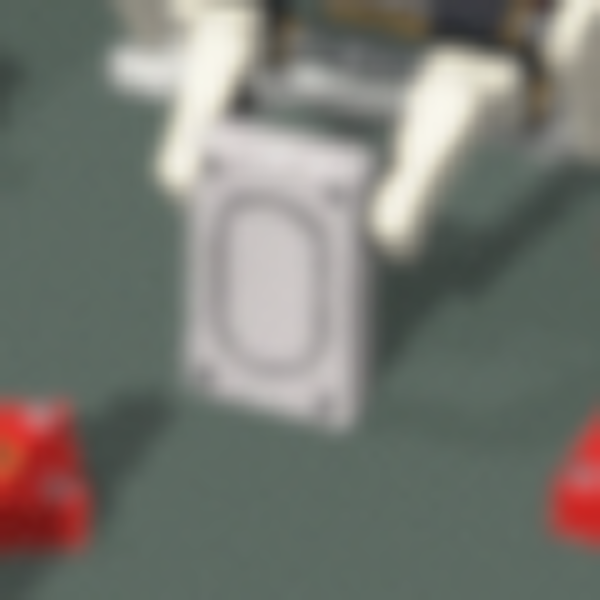

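Plate stands on its end (13.6 N press). Unload, open and check that it stands by itself.

```bash
python3 -m jog '[[[0.0005,0,0.002,0,0,0,0],[0,0,0,0,0,0,0],[0,0,0,0,0,0,0.75],[0,0,0,0,0,0,1],[0,0,0,0,0,0,1],[0,0,0,0,0,0,1],[0,0,0,0,0,0,1]]]';  python3 - <<'E'
from h import *
f=grab_frame("side");save(f,"s12.png",270,330,160,220,10)
E
```

```text
t: 20.42
eef_pos: [0.5385, -0.2693, 0.0839]
ee_rot: [2.183, -0.0, -3.128]
force: [0.5, 0.1, -0.3]
width: 0.0873
```

View pics/s12.png

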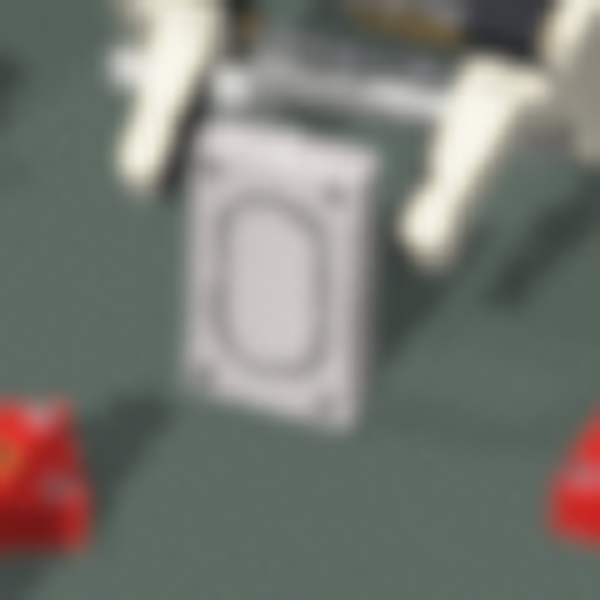

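The plate stands free at (270,280) with the fingers clear on both sides. Now I swing the tool over about its tip to the other side, in two stages.

```bash
python3 -m jog '[[[0,0.0027,0.0042,-0.1666,0,0,1],[0,0.0032,0.0027,-0.1666,0,0,1],[0,0.0035,0.0021,-0.1666,0,0,1],[0,0.0039,0.0015,-0.1666,0,0,1],[0,0.0041,0.0009,-0.1666,0,0,1],[0,0.0041,0.0002,-0.1666,0,0,1],[0,0,0,0,0,0,1]]]';  python3 - <<'E'
from h import *
f=grab_frame("side");save(f,"s13.png",260,340,130,210,8)
E
```

```text
t: 21.35
eef_pos: [0.537, -0.2448, 0.0956]
ee_rot: [-3.099, -0.013, -3.129]
force: [-1.4, 0.2, 0.2]
width: 0.0879
```

View pics/s13.png

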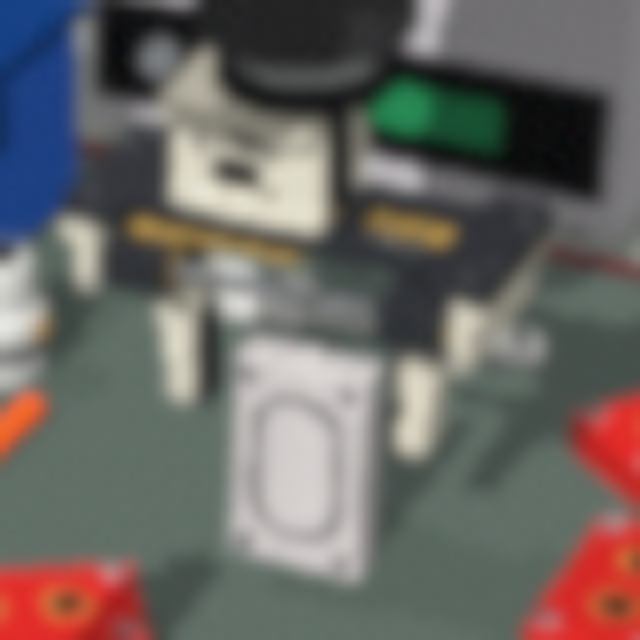

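The plate still stands with both fingers clear; continue the swing.

```bash
python3 -m jog '[[[0,0.0041,-0.0005,-0.1666,0,0,1],[0,0.0040,-0.0012,-0.1666,0,0,1],[0,0.0037,-0.0018,-0.1666,0,0,1],[0,0.0034,-0.0024,-0.1666,0,0,1],[0,0.0029,-0.0029,-0.1666,0,0,1],[0,0,0,0,0,0,1],[0,0,0,0,0,0,1]]]';  python3 - <<'E'
from h import *
from scipy.spatial.transform import Rotation as R
s=monitor.get_state();print(s["q"]);M=R.from_euler('xyz',s["ee_rot"]).as_matrix();print(M.round(3),"tip",s["eef_pos"]+.025*M[:,2])
f=grab_frame("side");save(f,"s14.png",220,340,90,210,5)
f=grab_frame("top");save(f,"t14.png",230,380,130,242,5)
E
```

```text
t: 22.28
eef_pos: [0.5367, -0.2375, 0.088]
ee_rot: [-2.332, -0.019, 3.125]
force: [0.3, -1.0, 0.5]
width: 0.0878
[ 0.17303519  0.44844632 -0.88610152  1.16267063 -0.88244597 -1.24411655]
[[-1.    -0.002 -0.025]
 [ 0.017  0.69  -0.724]
 [ 0.019 -0.724 -0.689]] tip [ 0.53606882 -0.25562366  0.07079082]
```

View pics/s14.png

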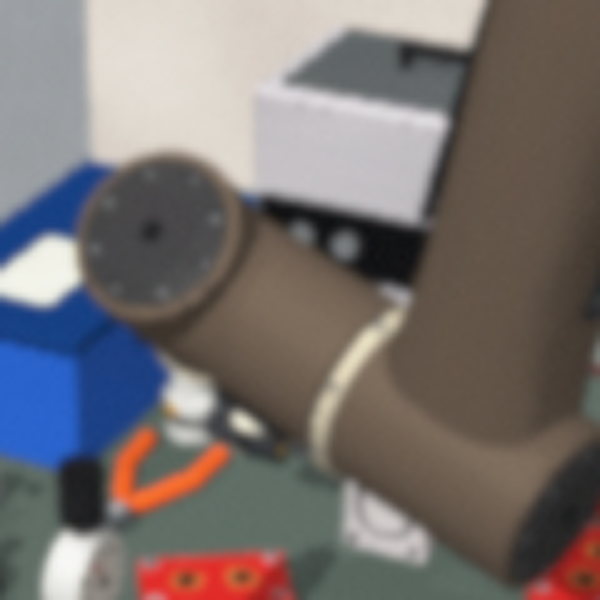

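View pics/t14.png

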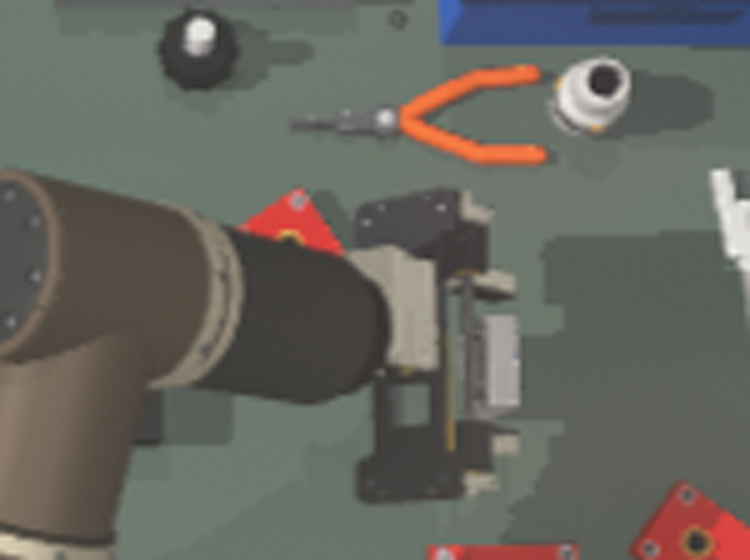

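Plate stands; tool is 7 mm short in y with small angle errors. Correct, then grip.

```bash
python3 -m jog '[[[0.001,0.0065,0,0,-0.019,0.028,1],[0,0,0,0,0,0,1],[0,0,0,0,0,0,1]]]';  python3 - <<'E'
from h import *
from scipy.spatial.transform import Rotation as R
s=monitor.get_state();M=R.from_euler('xyz',s["ee_rot"]).as_matrix();print(M.round(3),"tip",s["eef_pos"]+.025*M[:,2])
E
```

```text
t: 22.75
eef_pos: [0.5376, -0.2304, 0.0887]
ee_rot: [-2.331, 0.002, -3.129]
force: [0.3, 0.1, -0.3]
width: 0.0873
[[-1.    -0.007  0.01 ]
 [-0.012  0.689 -0.725]
 [-0.002 -0.725 -0.689]] tip [ 0.53785812 -0.24855132  0.0715012 ]
```

```bash
python3 -m jog '[[[0,0,0,0,0,0,0],[0,0,0,0,0,0,0],[0,0,0,0,0,0,0],[0,0,0,0,0,0,0],[0,0,0,0,0,0,0],[0,0,0,0,0,0,0]]]' 60;  python3 - <<'E'
from h import *
f=grab_frame("side");save(f,"s15.png",260,340,130,210,8)
f=grab_frame("top");save(f,"t15.png",230,380,130,242,5)
E
```

```text
t: 23.5
eef_pos: [0.5373, -0.2299, 0.088]
ee_rot: [-2.33, 0.001, -3.128]
force: [-0.9, -0.3, -0.4]
width: 0.0594
```

View pics/s15.png

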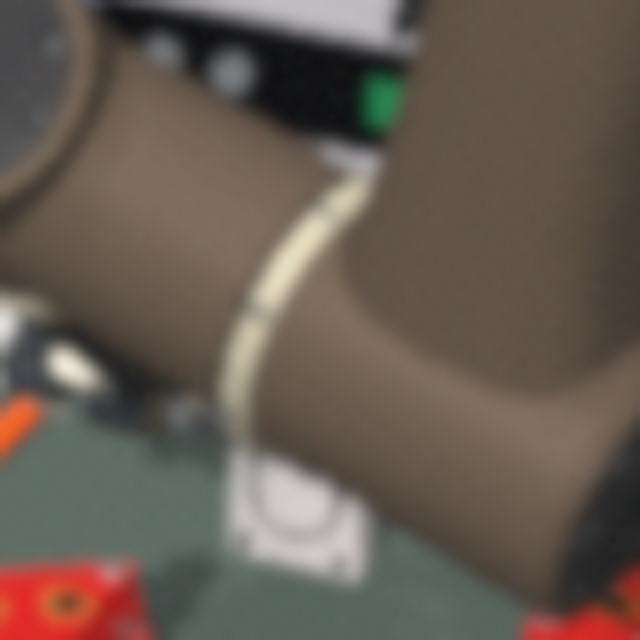

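```bash
python3 -m jog '[[[0,0,0.01,0,0,0,0],[0,0,0.03,0,0,0,0],[0,0,0.03,0,0,0,0],[0,0,0.03,0,0,0,0],[0,0,0,0,0,0,0]]]'; python3 -m jog '[[[0,0,0,0.083,0,0,0],[0,0,0,0.16,0,0,0],[0,0,0,0.16,0,0,0],[0,0,0,0.16,0,0,0],[0,0,0,0.16,0,0,0],[0,0,0,0.16,0,0,0],[0,0,0,0.16,0,0,0],[0,0,0,0.16,0,0,0],[0,0,0,0.16,0,0,0],[0,0,0,0.16,0,0,0],[0,0,0,0.048,0,0,0],[0,0,0,0,0,0,0],[0,0,0,0,0,0,0]]]';  python3 - <<'E'
from h import *
from scipy.spatial.transform import Rotation as R
s=monitor.get_state();print(s["q"]);M=R.from_euler('xyz',s["ee_rot"]).as_matrix();print(M.round(3),"tip",s["eef_pos"]+.025*M[:,2])
f=grab_frame("side");save(f,"s16.png",220,370,70,190,5)
f=grab_frame("top");save(f,"t16.png",230,380,130,242,5)
E
```

```text
t: 24.22
eef_pos: [0.5384, -0.2291, 0.1901]
ee_rot: [-2.332, 0.005, -3.127]
force: [0.9, 0.9, -3.4]
width: 0.0594
t: 25.85
eef_pos: [0.5373, -0.2297, 0.1877]
ee_rot: [2.383, 0.013, 3.141]
force: [0.2, 0.7, -2.6]
width: 0.0592
[-0.50886225  0.53060401  0.16665269 -0.65113082 -1.61724251  0.62211454]
[[-1.    -0.008  0.01 ]
 [ 0.001  0.726  0.688]
 [-0.013  0.688 -0.726]] tip [ 0.53755672 -0.2124909   0.16957447]
```

View pics/s16.png

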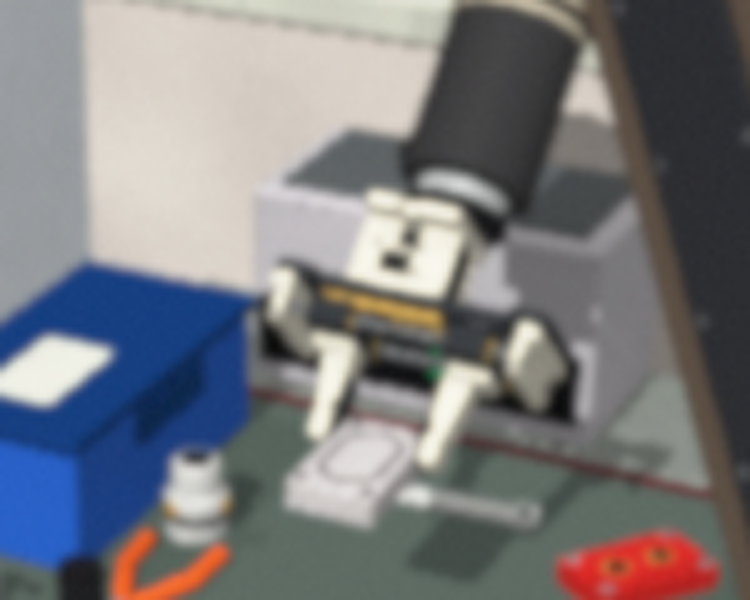

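View pics/t16.png

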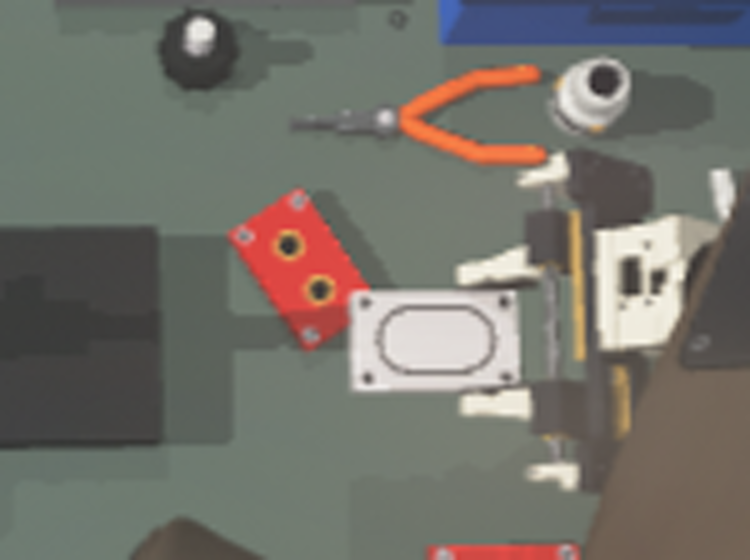

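Plate is level, sealing face with ring up (t16 at (430,340)). Move it low towards the granite, stopping about 15 mm short of the stop.

```bash
python3 -m jog '[[[0.002,0.015,-0.014,0,0.007,0.005,0],[0.003,0.03,-0.018,0,0.006,0.004,0],[0.003,0.035,-0.018,0,0,0,0],[0.003,0.035,-0.018,0,0,0,0],[0.003,0.035,-0.018,0,0,0,0],[0.003,0.035,-0.016,0,0,0,0],[0.003,0.035,0,0,0,0,0],[0.002,0.03,0,0,0,0,0],[0.002,0.03,0,0,0,0,0],[0,0.015,0,0,0,0,0],[0,0,0,0,0,0,0],[0,0,0,0,0,0,0]]]';  python3 - <<'E'
from h import *
from scipy.spatial.transform import Rotation as R
s=monitor.get_state();print(s["q"]);M=R.from_euler('xyz',s["ee_rot"]).as_matrix();print(M.round(3),"tip",s["eef_pos"]+.025*M[:,2])
f=grab_frame("side");save(f,"s17.png",190,310,150,260,6)
f=grab_frame("top");save(f,"t17.png",170,290,150,240,6)
E
```

```text
t: 27.45
eef_pos: [0.5612, 0.0649, 0.086]
ee_rot: [2.383, 0.001, -3.133]
force: [0.3, 0.1, -3.1]
width: 0.0592
[-0.08558206  0.49191586 -0.1356296  -0.8313299  -1.18727081  0.51855436]
[[-1.    -0.007 -0.005]
 [-0.008  0.726  0.688]
 [-0.001  0.688 -0.726]] tip [0.56107302 0.08210449 0.06785452]
```

View pics/s17.png

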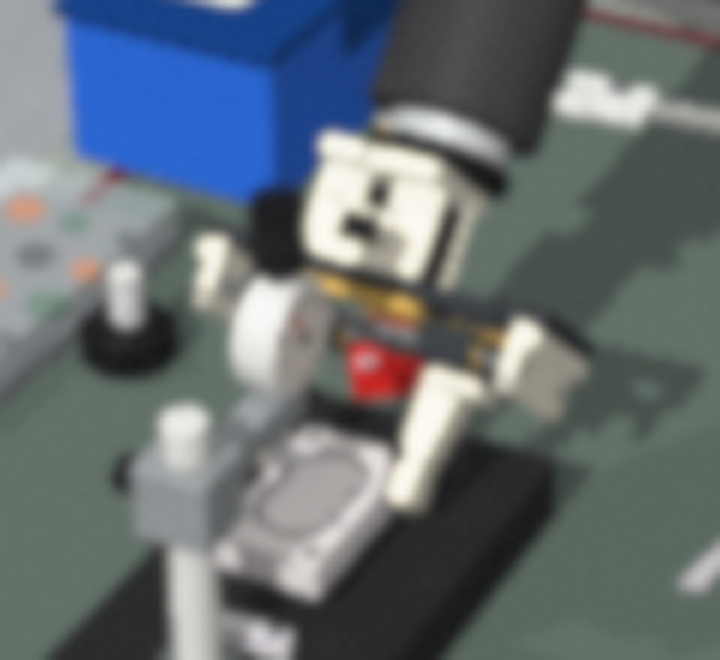

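View pics/t17.png

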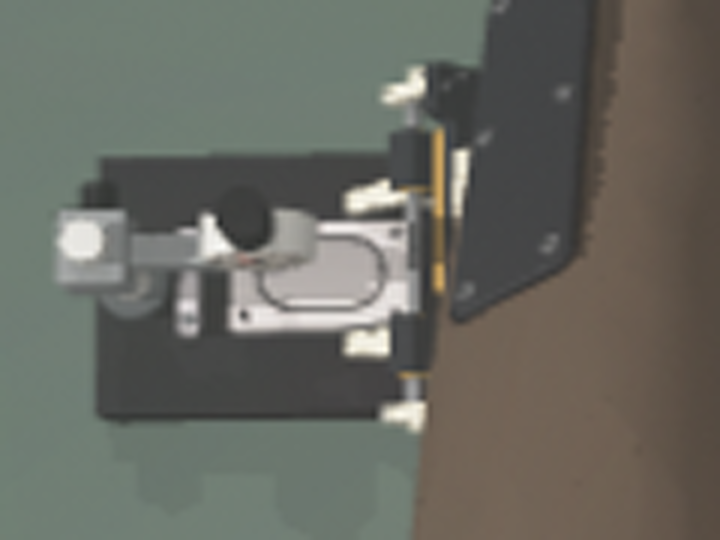

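The plate (320,280 in t17) lies under the raised gauge, ~17 mm from the stop bar at (187,300). Lower towards the granite.

```bash
python3 -m jog '[[[0,0,-0.007,0,0,0,0],[0,0,-0.006,0,0,0,0],[0,0,0,0,0,0,0],[0,0,0,0,0,0,0]]]';python3 -m jog '[[[0,0,-0.0015,0,0,0,0],[0,0,0,0,0,0,0]]]';python3 -m jog '[[[0,0,-0.0015,0,0,0,0],[0,0,0,0,0,0,0]]]';python3 -m jog '[[[0,0,-0.0015,0,0,0,0],[0,0,0,0,0,0,0]]]'
```

```text
t: 28.05
eef_pos: [0.5614, 0.065, 0.0729]
ee_rot: [2.382, 0.0, -3.134]
force: [-0.9, -1.3, -2.9]
width: 0.0593
t: 28.3
eef_pos: [0.5614, 0.0652, 0.0716]
ee_rot: [2.382, 0.001, -3.134]
force: [-1.3, -0.2, -3.3]
width: 0.0593
t: 28.55
eef_pos: [0.5614, 0.0652, 0.07]
ee_rot: [2.382, 0.001, -3.134]
force: [-1.5, -0.6, -3.4]
width: 0.0595
t: 28.8
eef_pos: [0.5615, 0.0651, 0.0685]
ee_rot: [2.382, 0.001, -3.134]
force: [0.4, 0.2, -4.0]
width: 0.0595
```

```bash
python3 -m jog '[[[0,0.006,0,0,0,0,0],[0,0.006,0,0,0,0,0],[0,0,0,0,0,0,0]]]';python3 -m jog '[[[0,0.002,0,0,0,0,0],[0,0,0,0,0,0,0]]]';python3 -m jog '[[[0,0.002,0,0,0,0,0],[0,0,0,0,0,0,0]]]';python3 -m jog '[[[0,0.002,0,0,0,0,0],[0,0,0,0,0,0,0]]]'
```

```text
t: 29.18
eef_pos: [0.5612, 0.0778, 0.0686]
ee_rot: [2.382, 0.001, -3.133]
force: [0.2, -0.5, -4.2]
width: 0.0592
t: 29.42
eef_pos: [0.5614, 0.0793, 0.0686]
ee_rot: [2.382, 0.001, -3.134]
force: [-0.1, 0.6, -4.2]
width: 0.0594
t: 29.68
eef_pos: [0.5614, 0.0812, 0.0686]
ee_rot: [2.382, 0.001, -3.134]
force: [-1.2, 0.7, -3.6]
width: 0.0596
t: 29.92
eef_pos: [0.5614, 0.0833, 0.0686]
ee_rot: [2.382, 0.001, -3.134]
force: [0.4, -0.6, -3.9]
width: 0.0596
```

```bash
python3 -m jog '[[[0,0.0015,0,0,0,0,0],[0,0,0,0,0,0,0]]]';python3 -m jog '[[[0,0.0015,0,0,0,0,0],[0,0,0,0,0,0,0]]]';python3 - <<'E'
from h import *
f=grab_frame("side");save(f,"s18.png",190,290,180,270,7)
f=grab_frame("top");save(f,"t18.png",170,290,150,240,6)
E
```

```text
t: 30.18
eef_pos: [0.5614, 0.0848, 0.0686]
ee_rot: [2.382, 0.001, -3.134]
force: [-0.7, 0.3, -4.4]
width: 0.0597
t: 30.42
eef_pos: [0.5614, 0.0862, 0.0686]
ee_rot: [2.382, 0.001, -3.134]
force: [-0.2, 0.2, -3.8]
width: 0.0594
```

View pics/s18.png

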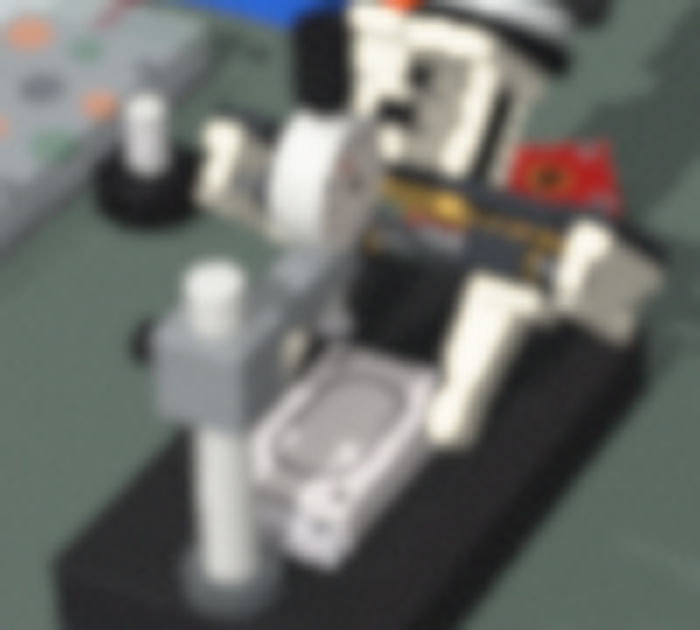

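View pics/t18.png

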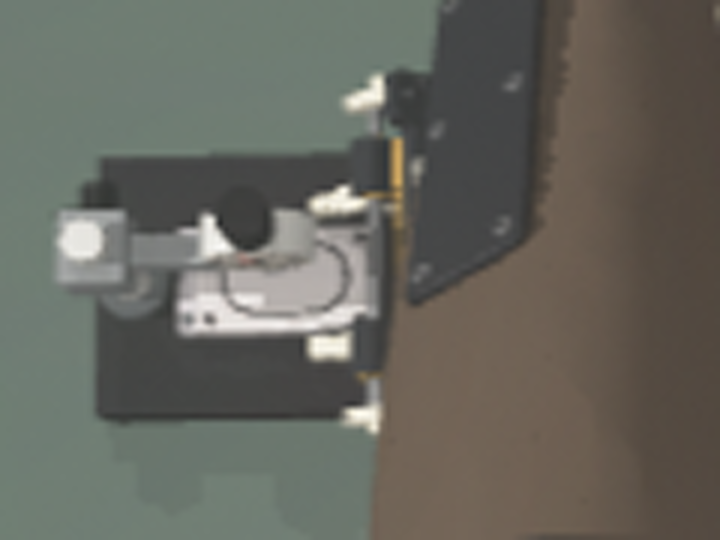

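```bash
python3 -m jog '[[[0,0.0015,0,0,0,0,0],[0,0,0,0,0,0,0]]]';python3 -m jog '[[[0,0.0015,0,0,0,0,0],[0,0,0,0,0,0,0]]]'
```

```text
t: 30.78
eef_pos: [0.5614, 0.0863, 0.0685]
ee_rot: [2.384, 0.001, -3.133]
force: [-0.7, -6.7, -1.5]
width: 0.0598
t: 31.02
eef_pos: [0.5614, 0.0864, 0.0685]
ee_rot: [2.386, 0.001, -3.133]
force: [-1.3, -14.3, 0.8]
width: 0.0596
```

Contact with the stop (14 N). Ease to a light press and set down.

```bash
python3 -m jog '[[[0,-0.002,-0.001,0,0,0,0],[0,0,0,0,0,0,0]]]';python3 -m jog '[[[0,0,-0.001,0,0,0,0],[0,0,0,0,0,0,0]]]';python3 -m jog '[[[0,0,-0.001,0,0,0,0],[0,0,0,0,0,0,0]]]'
```

```text
t: 31.28
eef_pos: [0.5614, 0.0863, 0.0684]
ee_rot: [2.382, 0.001, -3.133]
force: [-1.8, -5.1, 4.5]
width: 0.059
t: 31.52
eef_pos: [0.5614, 0.0863, 0.0684]
ee_rot: [2.382, 0.002, -3.133]
force: [-3.7, -7.9, 11.3]
width: 0.059
t: 31.78
eef_pos: [0.5614, 0.0863, 0.0684]
ee_rot: [2.381, 0.002, -3.132]
force: [-5.9, -9.4, 18.3]
width: 0.0594
```

Plate is down (18 N). Unload, open, look.

```bash
python3 -m jog '[[[0,0,0.0025,0,0,0,0],[0,0,0,0,0,0,0],[0,0,0,0,0,0,0.75],[0,0,0,0,0,0,1],[0,0,0,0,0,0,1],[0,0,0,0,0,0,1]]]';python3 - <<'E'
from h import *
f=grab_frame("side");save(f,"s19.png",190,290,180,270,7)
f=grab_frame("top");save(f,"t19.png",170,290,150,240,6)
E
```

```text
t: 32.52
eef_pos: [0.5615, 0.0874, 0.068]
ee_rot: [2.382, 0.001, -3.134]
force: [-0.1, -0.1, 0.4]
width: 0.086
```

View pics/s19.png

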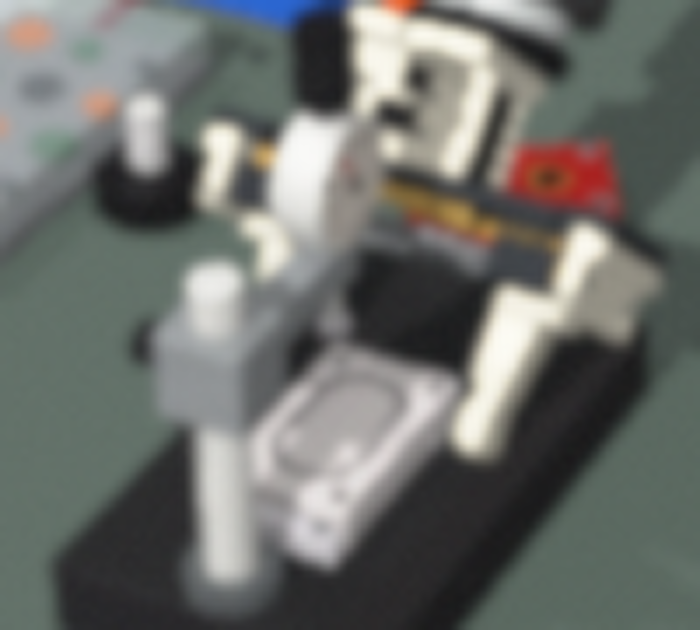

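View pics/t19.png

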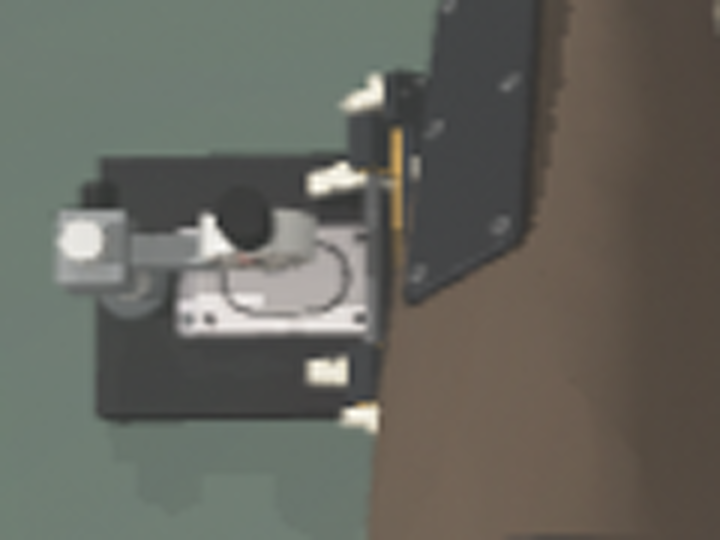

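Plate lies on the granite against the stop. Retreat, shut the fingers, and nudge the near end lightly so that it seats square.

```bash
python3 -m jog '[[[0,-0.010,0.0105,0,0,0,1],[0,-0.03,0.032,0,0,0,1],[0,-0.03,0.032,0,0,0,1],[0,-0.015,0.015,0,0,0,0],[0,0,-0.02,0,0,0,0],[0,0,-0.025,0,0,0,0],[0,0,-0.02,0,0,0,0],[0,0,-0.02,0,0,0,0],[0,0,0,0,0,0,0],[0,0,0,0,0,0,0],[0,0,0,0,0,0,0],[0,0,0,0,0,0,0]]]' 20;python3 - <<'E'
from h import *
from scipy.spatial.transform import Rotation as R
s=monitor.get_state();M=R.from_euler('xyz',s["ee_rot"]).as_matrix();print("tip",s["eef_pos"]+.025*M[:,2])
f=grab_frame("side");save(f,"s20.png",190,290,180,270,7)
f=grab_frame("top");save(f,"t20.png",170,290,150,240,6)
E
```

```text
t: 34.12
eef_pos: [0.5618, 0.0021, 0.0734]
ee_rot: [2.382, 0.002, -3.134]
force: [0.5, 0.6, 0.6]
width: 0.0038
tip [0.56166805 0.01929472 0.05526079]
```

View pics/s20.png

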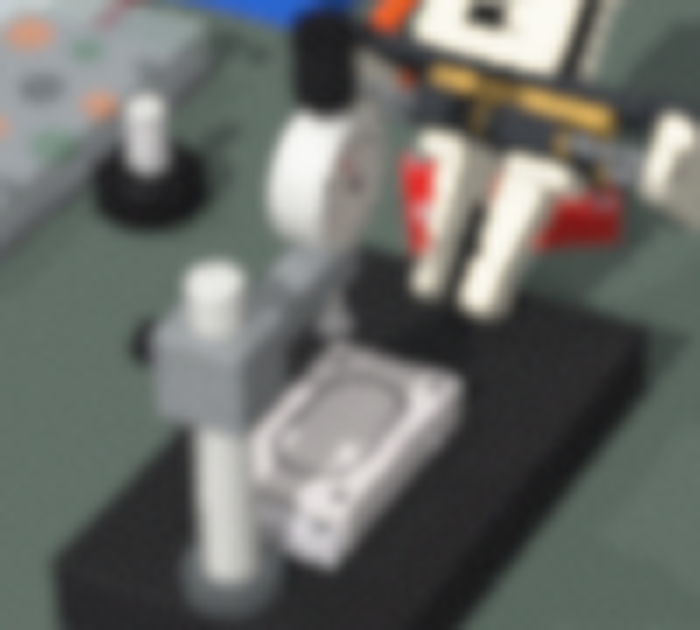

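View pics/t20.png

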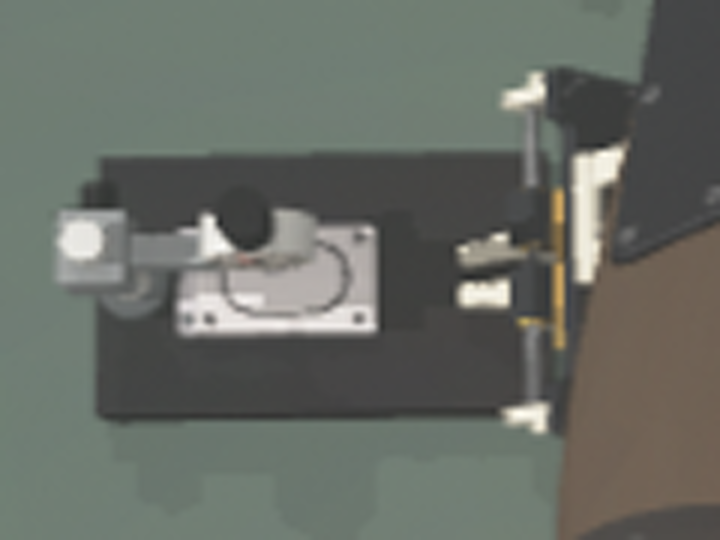

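Fingers shut in front of the plate's near end ((377,280) in t20). Advance and nudge.

```bash
python3 -m jog '[[[0,0.01,-0.005,0,0,0,0],[0,0.014,0,0,0,0,0],[0,0.014,0,0,0,0,0],[0,0.003,0,0,0,0,0],[0,0,0,0,0,0,0]]]';python3 -m jog '[[[0,0.002,0,0,0,0,0],[0,0,0,0,0,0,0]]]';python3 -m jog '[[[0,0.002,0,0,0,0,0],[0,0,0,0,0,0,0]]]';python3 -m jog '[[[0,0.002,0,0,0,0,0],[0,0,0,0,0,0,0]]]'
```

```text
t: 34.85
eef_pos: [0.5614, 0.0436, 0.0677]
ee_rot: [2.382, 0.001, -3.133]
force: [0.0, 0.6, 0.2]
width: 0.0002
t: 35.1
eef_pos: [0.5614, 0.045, 0.0676]
ee_rot: [2.382, 0.001, -3.134]
force: [-0.2, 0.3, 0.1]
width: 0.0004
t: 35.35
eef_pos: [0.5614, 0.0471, 0.0676]
ee_rot: [2.382, 0.001, -3.134]
force: [-0.3, -0.4, 0.2]
width: 0.0004
t: 35.6
eef_pos: [0.5614, 0.0493, 0.0676]
ee_rot: [2.382, 0.001, -3.134]
force: [-0.2, -0.6, 0.3]
width: 0.0005
```

```bash
python3 -m jog '[[[0,0.0015,0,0,0,0,0],[0,0,0,0,0,0,0]]]';python3 -m jog '[[[0,0.0015,0,0,0,0,0],[0,0,0,0,0,0,0]]]';python3 -m jog '[[[0,0.001,0,0,0,0,0],[0,0,0,0,0,0,0]]]'
```

```text
t: 35.85
eef_pos: [0.5615, 0.0502, 0.0676]
ee_rot: [2.383, 0.001, -3.134]
force: [-0.5, -3.0, -0.3]
width: 0.0005
t: 36.1
eef_pos: [0.5615, 0.0507, 0.0675]
ee_rot: [2.384, 0.001, -3.133]
force: [-1.4, -7.9, 1.1]
width: -0.0
t: 36.35
eef_pos: [0.5615, 0.0509, 0.0675]
ee_rot: [2.385, 0.002, -3.134]
force: [-1.8, -11.5, 3.1]
width: 0.0006
```

Seated against the stop (11.5 N). Back off and go above the knob, upright.

```bash
python3 -m jog '[[[0,-0.03,0.01,0,0,0,0],[0,-0.03,0.03,0,0,0,0.5],[0,0,0.05,-0.1,0,0,1],[0,0,0.05,-0.13,0,0,1],[0,0,0.05,-0.13,0,0,1],[0,0,0.05,-0.13,0,0,1],[0,0.01,0,-0.13,0,0,1],[0,0.025,0,-0.139,0,0,1],[0,0.035,0,0,0,0,1],[0,0.035,0,0,0,0,1],[0,0.028,0,0,0,0,1],[0,0,0,0,0,0,1],[0,0,0,0,0,0,1]]]' 40;python3 - <<'E'
from h import *
f=grab_frame("side");save(f,"s21.png",190,290,100,270,4)
f=grab_frame("top");save(f,"t21.png",170,290,150,240,6)
E
```

```text
t: 37.98
eef_pos: [0.5611, 0.1261, 0.3074]
ee_rot: [3.141, -0.006, -3.135]
force: [-0.4, 0.4, 1.0]
width: 0.0877
```

View pics/s21.png

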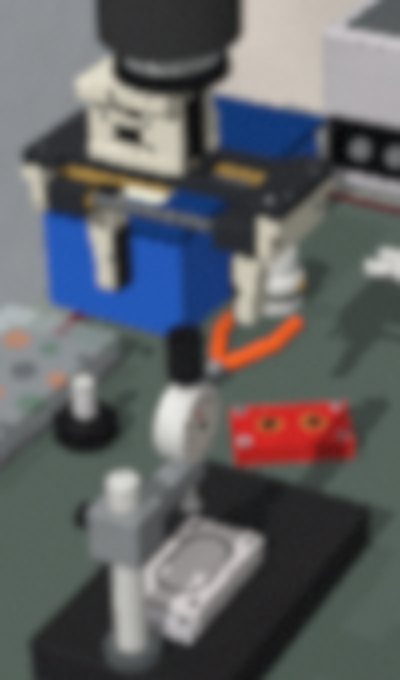

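View pics/t21.png

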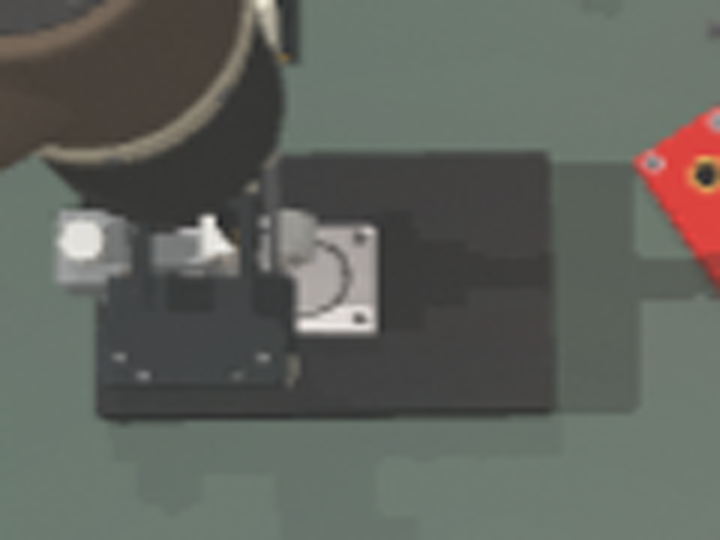

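```bash
python3 -m jog '[[[0.0007,-0.0015,-0.02,0,-0.006,0,1],[0,0,-0.02,0,0,0,1],[0,0,-0.0125,0,0,0,1],[0,0,0,0,0,0,1],[0,0,0,0,0,0,0],[0,0,0,0,0,0,0],[0,0,0,0,0,0,0],[0,0,0,0,0,0,0],[0,0,0,0,0,0,0],[0,0,0,0,0,0,0],[0,0,0,0,0,0,0],[0,0,0,0,0,0,0],[0,0,0,0,0,0,0]]]' 40;python3 - <<'E'
from h import *
f=grab_frame("side");save(f,"s22.png",190,290,130,250,6)
g=grab_frame("top")
print(onz(g,209.75,185.75,.257), tri(g,(209.75,185.75),f,(235.6,182.5)))
E
```

```text
t: 39.7
eef_pos: [0.5617, 0.1246, 0.255]
ee_rot: [3.141, 0.0, -3.135]
force: [-3.3, 1.5, 1.4]
width: 0.0252
[0.55773721 0.12094782 0.257     ] (array([0.56094297, 0.12254088, 0.25416715]), np.float64(0.005762592600229097))
```

View pics/s22.png

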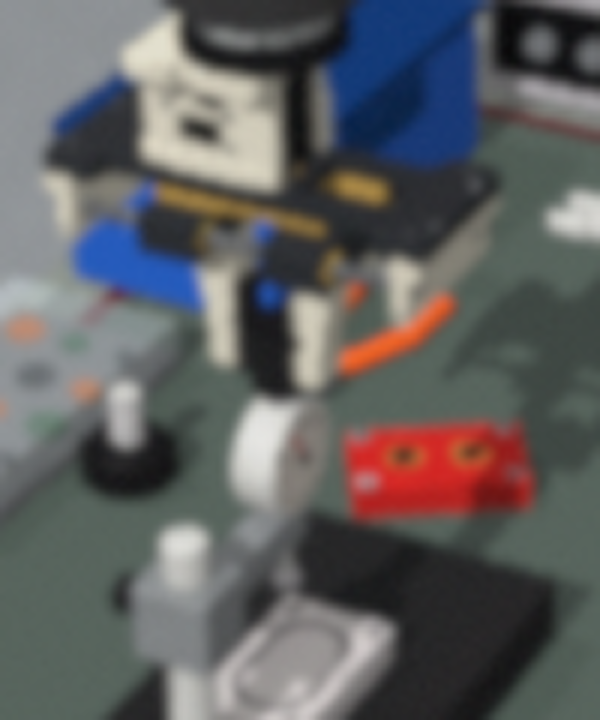

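Knob regripped at z=0.255. I re-check the height reference at the top stop before lowering.

```bash
python3 -m jog '[[[0.001,0,0.002,0,0,0,0],[0,0,0,0,0,0,0]]]';python3 -m jog '[[[0,0,0.001,0,0,0,0],[0,0,0,0,0,0,0]]]';python3 -m jog '[[[0,0,0.001,0,0,0,0],[0,0,0,0,0,0,0]]]'
```

```text
t: 40.05
eef_pos: [0.5618, 0.1246, 0.2552]
ee_rot: [3.141, -0.003, -3.136]
force: [-5.0, 1.8, -10.4]
width: 0.0252
t: 40.3
eef_pos: [0.5618, 0.1246, 0.2558]
ee_rot: [-3.141, -0.003, -3.136]
force: [-2.8, 2.9, -21.9]
width: 0.0251
t: 40.55
eef_pos: [0.5618, 0.1246, 0.2559]
ee_rot: [-3.141, -0.004, -3.136]
force: [-0.6, 2.6, -29.3]
width: 0.0253
```

Top stop again at ≈0.2557, so head 0.015 (5 mm push on the 20 mm plate) is z ≈ 0.2007. Lowering.

```bash
python3 -m jog '[[[0,0,-0.006,0,0.004,0,0],[0,0,-0.01,0,0,0,0],[0,0,-0.01,0,0,0,0],[0,0,-0.01,0,0,0,0],[0,0,-0.01,0,0,0,0],[0,0,0,0,0,0,0],[0,0,0,0,0,0,0]]]';python3 - <<'E'
from h import *
f=grab_frame("side");save(f,"s23.png",190,290,150,270,6)
E
```

```text
t: 41.42
eef_pos: [0.5619, 0.1245, 0.2141]
ee_rot: [3.141, -0.004, -3.135]
force: [-13.6, 4.2, -4.3]
width: 0.0252
```

View pics/s23.png

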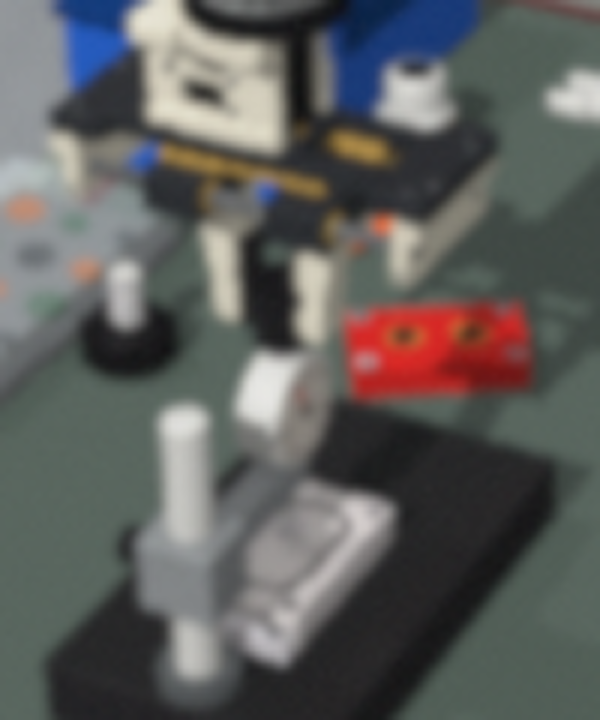

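```bash
python3 -m jog '[[[-0.003,0.001,-0.005,0,0,0,0],[0,0,-0.005,0,0,0,0],[0,0,0,0,0,0,0],[0,0,0,0,0,0,0]]]';
```

```text
t: 41.98
eef_pos: [0.5617, 0.1247, 0.2061]
ee_rot: [-3.141, 0.001, -3.134]
force: [-5.1, -3.6, 1.8]
width: 0.0249
```

```bash
python3 -m jog '[[[-0.001,-0.001,-0.004,0,0,0,0],[0,0,0,0,0,0,0],[0,0,0,0,0,0,0]]]';python3 -m jog '[[[0,0,-0.0015,0,0,0,0],[0,0,0,0,0,0,0],[0,0,0,0,0,0,0]]]'
```

```text
t: 42.35
eef_pos: [0.5617, 0.1247, 0.2029]
ee_rot: [3.141, 0.004, -3.134]
force: [-3.5, -1.5, 7.5]
width: 0.0249
t: 42.72
eef_pos: [0.5617, 0.1247, 0.2012]
ee_rot: [3.141, 0.003, -3.134]
force: [-3.3, -0.5, 6.1]
width: 0.0251
```

```bash
python3 -m jog '[[[0,0,-0.0006,0,0,0,0],[0,0,0,0,0,0,0],[0,0,0,0,0,0,0]]]';python3 -m jog '[[[-0.0005,0,0.0012,0,0,0,0],[0,0,0,0,0,0,0],[0,0,0,0,0,0,0]]]'
```

```text
t: 43.1
eef_pos: [0.5617, 0.1247, 0.2007]
ee_rot: [3.141, 0.003, -3.134]
force: [-3.9, -0.2, 7.5]
width: 0.0251
t: 43.48
eef_pos: [0.5616, 0.1247, 0.2007]
ee_rot: [3.141, 0.004, -3.134]
force: [4.8, -3.4, 3.2]
width: 0.025
```

```bash
python3 -m jog '[[[0,0,0.0005,0,0,0,0],[0,0,0,0,0,0,0.4],[0,0,0,0,0,0,1],[0,0,0,0,0,0,1],[0,0,0,0,0,0,1],[0,0,0,0,0,0,1],[0,0,0.02,0,0,0,1],[0,0,0.04,0,0,0,1],[0,0,0.05,0,0,0,1],[0,-0.06,0.03,0,0,0,1],[-0.01,-0.06,0,0,0,0,1],[-0.01,-0.06,0,0,0,0,1],[-0.01,-0.06,0,0,0,0,1],[-0.01,-0.06,0,0,0,0,1],[-0.01,-0.06,0,0,0,0,1],[0,0,0,0,0,0,1],[0,0,0,0,0,0,1]]]';python3 - <<'E'
from h import *
f=grab_frame("side");save(f,"s24.png",190,290,180,280,6)
g=grab_frame("top");save(g,"t24.png",170,270,160,235,8)
cv2.imwrite("pics/t24f.png",cv2.resize(g["pixels"][:,:,::-1],None,fx=1.5,fy=1.5))
E
```

```text
t: 45.6
eef_pos: [0.5084, -0.2315, 0.3364]
ee_rot: [3.141, -0.003, -3.137]
force: [-1.1, -1.1, -0.1]
width: 0.0875
```

View pics/s24.png

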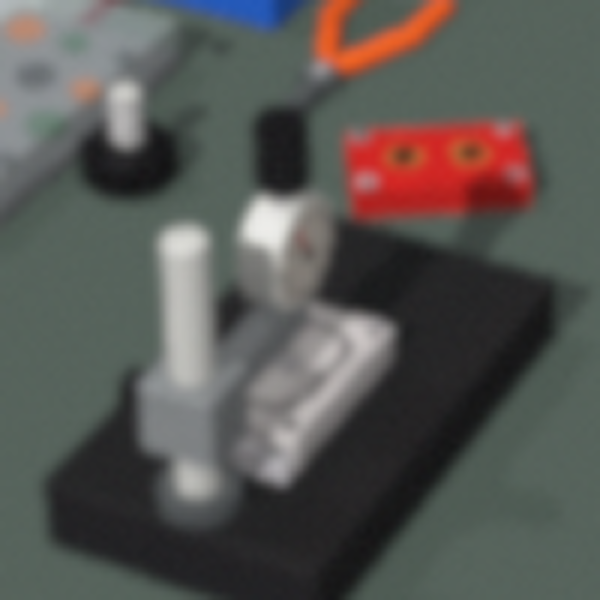

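View pics/t24.png

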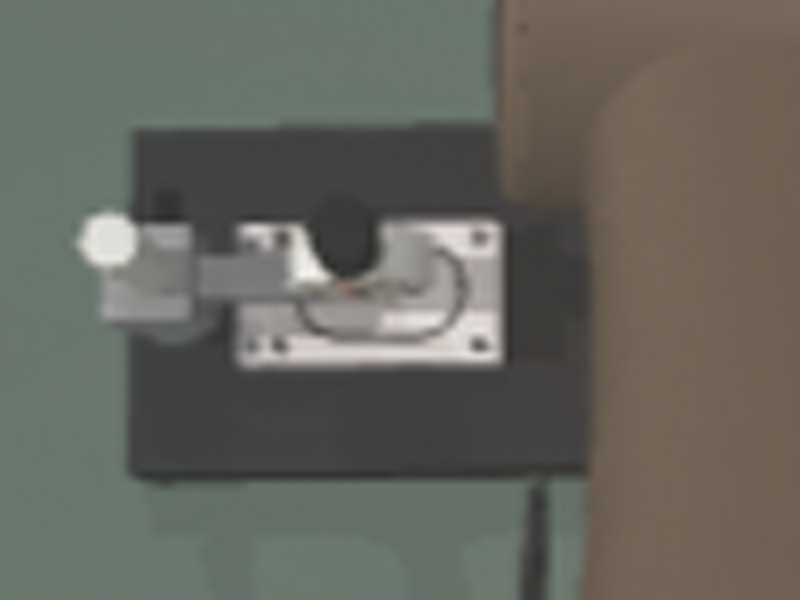

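View pics/t24f.png

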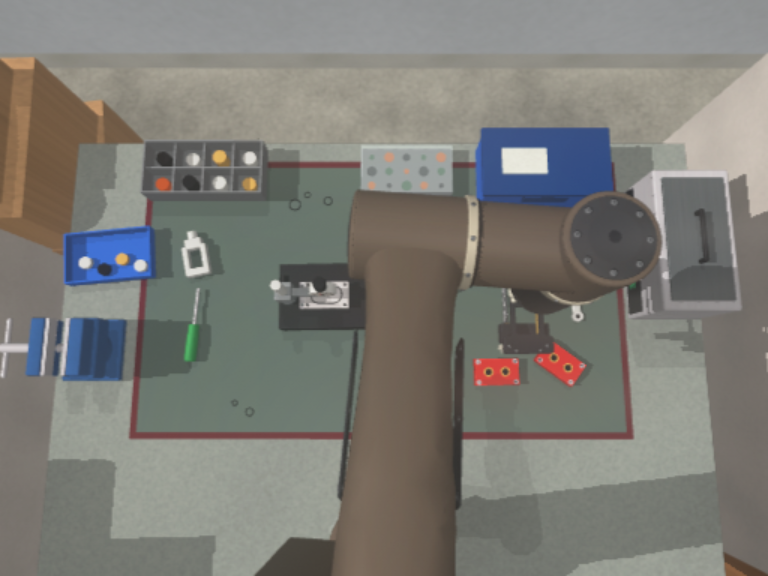

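The plate lies square against the stop (edges line up in t24, stop screws at (250,240/345)), the foot is inside the ring under the knob at (345,235), nothing else moved. One numeric check of the gauge height against the first picture, and the foot position relative to the ring.

```bash
python3 - <<'E'
from h import *
a=cv2.imread("pics/sz.png",0).astype(int);b=cv2.imread("pics/s24.png",0).astype(int)
def top(im,r0,r1):
    c=im[r0:r1,265:297].mean(1);i=np.argmax(c<(c.max()+c.min())/2);return r0+i
ta=top(a,30,110)/6+190;tb=top(b,60,160)/6+180
# dial: correlation of patch too
p=a[140:270,235:340].astype(np.uint8);m=cv2.matchTemplate(b.astype(np.uint8),p,cv2.TM_CCOEFF_NORMED);_,s,_,l=cv2.minMaxLoc(m)
f=grab_frame("side")
k=(proj(f,(.5618,.1243,.193))-proj(f,(.5618,.1243,.203)))[1]
print("knob rise px",ta-tb,"mm",(ta-tb)/k*10,"| dial",s,l,"mm",((140/6+190)-(l[1]/6+180))/k*10)
g=grab_frame("top")
T=lambda x,y:((x+.5)/8-.5+170,(y+.5)/8-.5+160)
for n,x,y,z in(("near edge mid",502,292,.06),("stop back mid",237,297,.052),("ring near end",467,290,.06),("lower edge L",300,366,.06),("lower edge R",495,366,.06),("knob",345,235,.203),("ring low",370,340,.06)):print(n,onz(g,*T(x,y),z).round(4))
save(f,"s25.png",215,260,195,265,10)
E
```

```text
knob rise px 3.0 mm 9.970349364977368 | dial 0.9215756058692932 (232, 182) mm 9.970349364977368
near edge mid [0.5588 0.0699 0.06  ]
stop back mid [0.5577 0.1826 0.052 ]
ring near end [0.5596 0.0846 0.06  ]
lower edge L [0.5273 0.1541 0.06  ]
lower edge R [0.5274 0.0724 0.06  ]
knob [0.558 0.119 0.203]
ring low [0.5383 0.125  0.06  ]
```

View pics/s25.png

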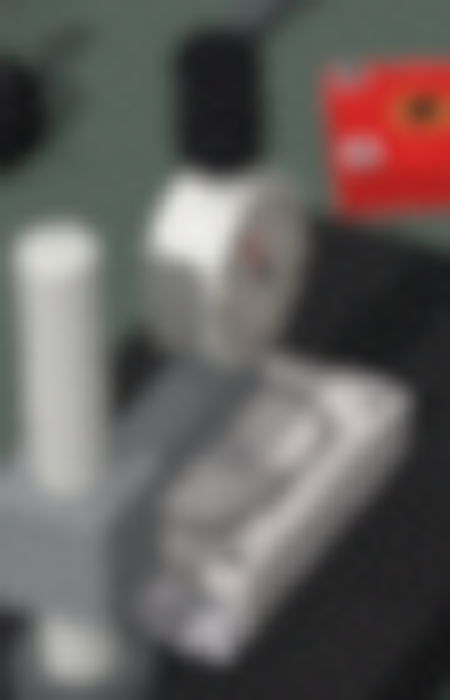

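The picture gives a rise of 10.0 mm from the 4.7 mm start, so the head is at about 14.7 mm, a push of about 5.3 mm. The plate centre (y 0.120) lies under the knob axis (y 0.119). Handing in.

```bash
python3 -c "
from station import job_done,monitor
print(monitor.get_state()['t']);print(job_done())"
```

```text
45.8
the job is handed in; nothing more can be done
None
```

The job is done and handed in at 45.8 s of the 72 s allowed. The hand-in gives no verdict, so what follows rests on my own checks.

**What I did:** I raised the gauge to its top stop, which also gave me a height reference. I then turned the plate over in two quarter turns, standing it on its end in between. I laid it seal ring up against the back stop and nudged it square with about 11 N. Finally I lowered the gauge, let go of the knob and moved the arm clear.

**Last checks:**
- **Gauge height:** the gripper put the head at 15.0 mm on release, a foot push of 5.0 mm. The camera agrees, showing a rise of about 10.0 mm from the 4.7 mm start, a push of about 4.7–5.3 mm.
- **Plate position:** the last pictures show the plate sealing face up, in line with the stop and centred under the gauge to about 1 mm. It was set down under contact each time and never dropped.
- **Bystanders:** those I could see lie where they started. The arm hid some of them in the last pictures, so I did not recheck those.

**What disagreed or was not seen:**
- The cameras place the stand 2–4 mm off from where the gripper touched it, so I used the contact values for grasping and placing.
- The foot itself was hidden behind the dial. That it stands inside the ring follows from the plate and knob positions; I did not see it directly.

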